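# Load and close a bench polisher with its wing nut

## Task

Get the bench polisher ready to run: lay the green glass cabochon in the one pocket of the bowl that is still empty, so that each pocket holds one piece. Then set the cover over the centre post so that it sits fully home on the bowl's rim, start the wing nut on the post's thread and turn it down clockwise until it is snug and clamps the cover firmly. Leave the glass already in the bowl in its pockets and the bead tubes and the frosted pot standing where they are.

Things in the scene. Friction and masses are not known exactly. Their poses are not given: they have to be found in the camera images.
- polisher: vibrating bench polisher for glass, fixed to the table: round grey motor base, red switch on its -x side, springs, cream bowl 171 mm wide, rim 105 mm above the table. Three low walls (4 mm thick, 18 mm high) part its felt floor, 79 mm above the table, into three equal pockets round an upright centre post. Origin: centre of its underside, on the table; z up, along the post
- post_tip (a point): middle of the tip of the pale centre post, 149.5 mm above the table. The post is 21 mm thick and plain up to 128 mm; then comes a 14 mm core with a coarse right-hand two-start thread, 21 mm over the ridges, 16 mm advance a turn, ending at 143.5 mm; then a bare tip that tapers to 9 mm. At which angle the thread starts is not known
- pocket_0 (a point): middle of one bowl pocket, on its floor, 50 mm from the post's axis; bounded by walls at 60 degrees either side, the post's foot (16 mm radius) and the bowl's side (76 mm radius), 26 mm below the rim
- pocket_1 (a point): the same for the next pocket, 120 degrees on
- pocket_2 (a point): the same for the third pocket
- cover: loose round slate-blue cover, 175 mm wide, about 250 g, lying upright on the table. Origin: centre of its underside, z up. Below, a lip 149 mm wide and 4 mm deep drops inside the bowl's rim with some 3 mm to spare; the 4 mm plate above it comes to lie on the rim. Fully home, its origin is 101 mm above the table
- cover_hub (a point): centre of the top of the cover's raised hub, 30 mm above the cover's origin. The hub stands 22 mm above the plate, is 45 mm wide at its foot and 43 mm at the top (the place to lift the cover by) and has a through hole for the post, 26 mm at its narrowest. Fully home, it is 131 mm above the table, and the post stands 18 mm out of it
- wing_nut: loose brass wing nut with a closed top, 51 mm high, about 240 g, standing on the table on its open end. Origin: centre of its underside, z up. Flange 43 mm wide and 4 mm thick, hub 34 mm wide, crown ending at 26 mm, wings above. Bore 26 mm wide and 22 mm deep from below, with eight small inward lugs near the mouth that run in the post's thread
- nut_wing (a point): middle of the wings, on the nut's axis, 38 mm above its underside: a flat upright blade 10 mm thick (nut's y), 73 mm long (its x), 26 to 50 mm high, to turn it by. Set on the post, it rests on the thread 4 to 14 mm above the hub. Half to a good turn clockwise from above brings it down on the hub; a tenth of a turn of slack later it bites, stiffens (past 1.2 N m the thread jumps) and stays by friction
- cabochon_a: dark blue glass cabochon, domed disc 26 mm wide with upright sides to 9 mm and 15 mm high, about 20 g, lying in the bowl; origin: centre of its flat underside
- cabochon_b: red glass cabochon, same size, lying in another pocket of the bowl
- cabochon_c: green glass cabochon, same size, lying on the table
- bead_tube_a: bystander: glass tube of blue beads, 16 mm wide, 74 mm high, standing at the back of the table
- bead_tube_b: bystander: like it, with pink beads
- frost_pot: bystander: frosted screw pot, 50 mm wide, 38 mm high, behind the wing nut

How it is judged:
On the way, in this order (a step that is already met when the one before it is completed fails the run):
1. the green cabochon lies in the empty pocket, the other two in theirs (distance between cabochon_a and pocket_0 below 0.048 m and distance between cabochon_b and pocket_1 below 0.048 m and distance between cabochon_c and pocket_2 below 0.048 m and z of cabochon_c in the frame of pocket_2 below 0.017 m and linear speed of cabochon_c below 0.03 m/s), for 0.2 s.
2. the cover sits over the post, flat and fully home on the rim (horizontal distance between cover and polisher below 0.0045 m and z of cover in the frame of polisher below 0.1025 m and angle between cover's own z axis and vertical below 0.03 rad), for 0.2 s.
At the end, for the whole second after the job is handed in: Each pocket holds one cabochon on its floor; cover flat on the rim (axis within 4.5 mm, height within 1.5 mm); wing nut upright on the post, its flange on the hub (within 1.5 mm), pressing on the cover with over 6 N, held by the thread; all at rest and released (all of step 2 and distance between cabochon_a and pocket_0 below 0.048 m and distance between cabochon_b and pocket_1 below 0.048 m and distance between cabochon_c and pocket_2 below 0.048 m and z of cabochon_c in the frame of pocket_2 below 0.017 m and horizontal distance between wing_nut and polisher below 0.0035 m and z of wing_nut in the frame of polisher below 0.1325 m and angle between wing_nut's own z axis and vertical below 0.05 rad and contact force between wing_nut and cover above 6 N and linear speed of each of cover, wing_nut below 0.02 m/s and angular speed of wing_nut below 0.3 rad/s); the robot touches nothing.
It fails at once if a bead tube or the frosted pot is pushed more than 30 mm or tipped over (distance of any of bead_tube_a, bead_tube_b, frost_pot from where it was at the start of the episode above 0.03 m or angle between any of bead_tube_a, bead_tube_b, frost_pot's own z axis and vertical above 0.5 rad).
It also fails if it takes over 72 s, if anything falls off the work surface, if the arm or the gripper's body presses on something with over 40 N, if the wrist force passes 120 N, or if a joint passes its speed limit or range.

## Robot

A 7-joint arm with a two-finger parallel gripper is mounted at the origin on the work surface; the furniture and walls round the work are solid. World frame = base frame: x ahead of the robot, y to its left, z up, the work surface at z = 0. Lengths are in m, angles in rad, forces in N, time in s.
With the tool pointing down it reaches from about 0.425 to 0.925 m from the base axis. Payload 6.8 kg.
Tool frame: the origin (TCP) lies on the centre line of the jaws, within the pads' length; the fingertips stand 19 mm ahead of it and the grasp point (between the pads) is the TCP (bot.tcp_to_tips is the distance from the TCP to the fingertips, in m); x points along the fingers, y is the direction in which the jaws open and shut, and the axes are right-handed (so a half turn about x gives the same grasp; the last joint's range is limited). The gripper opens to 85 mm and grips with 20 to 120 N. Pads are 22 mm wide; open, the fingers measure 114 mm over their backs; the gripper's body (76 mm by 85 mm) begins 54 mm behind the grasp point. The pads swing forward as they close: fully open they stand 13 mm farther back than shut.
Start: joints at [1.233, 0.477, 0.022, 1.555, -0.011, 1.109, -0.083], TCP at [0.154, -0.657, 0.25] pointing down, gripper open.
Joint ranges: [-2.96, 2.96], [-0.34, 2.1], [-1.41, 1.46], [0.24, 2.44], [-1.37, 4.51], [0.17, 1.92], [-2.96, 2.96]. Speed limits (rad/s): [2.39, 2.39, 3.14, 3.14, 3.14, 3.14, 3.14].

## Interface

Orientations are given as a unit quaternion [w, x, y, z].
In Python, from station import status, eyes, bot gives the robot as it stands.
- The arm moves only by the tool apply_moves, never from a script. Its arguments are lists of equal length, an entry for each row: "travel": the shift along the tool's x, y, z in cm, a list of three; "turn": the turn, a rotation vector about the tool's x, y, z in rad, a list of three; "grip": the closure, from 0 (fully open) to 1 (shut). In form: {"travel": [[tx, ty, tz], ...], "turn": [[wx, wy, wz], ...], "grip": [grip, ...]}. A call has 1 to 8 rows; each row shifts and turns the pose as measured when the row begins, along the tool's axes as they then stand; what a row does not reach is not made up. A row lasts 1/12 s, in which the tool goes at most 41.7 mm and 7.16 degrees, less where a joint would pass 70% of its speed; a pose out of reach is approached as far as the arm can. A call is refused whole if a number of a shift passes 4.17 or a number of a turn 0.125, either way. A call with a gripper value outside its range is refused whole. The fingers move at their own pace and stop on an object; "newtons" is the grip in N (left out, the last holds). Time passes only in rows, so rows that do not move let the fingers close. It gives the time, the measured TCP pose, the force and the opening at its end, in the units of the state.
- status.get_obs(): the state, without advancing time (a new reading comes with each control period).
- eyes.read_camera(name): name is "scene" or "top" or "wrist"; returns the picture (400x640x3 uint8, red, green, blue); there is no depth.
- eyes.calibration(name): a dict with "intrinsics" (3x3 intrinsics, pixels), "xyz" and "attitude" of the camera in the world; the wrist camera has in their place "T_tool_cam" (4x4, takes a point from camera to tool coordinates, whose origin is the TCP and whose axes are the tool frame's). Camera axes: x right, y down, z forward; pixel columns grow to the right and rows downward; lengths in m; the calibration is good to about 2 mm. A picture is of the moment at which its call begins: read the wrist's pose just before it. calibration takes no time and is no camera call.
- bot.hand_in(): hands the job in, once; it reports no verdict.
Trained networks look in the newest picture that a camera, given by its name, has taken for a name from the list of things; names that differ only in an ending like _2 or _b are one class to them, and where a whole thing is asked for, a point or a joint stands for the part that bears it (a point fixed in the world has none). Each returns a list of dicts, best first, with "score" (0 to 1); they miss things now and then, are a little off and sometimes report something else, mostly with a low value. They report only what shows in the picture. A call takes as long as a camera call.
- eyes.masks_of(thing, camera): "region" (400x640 bool, what is visible of it) and "rect" ([left, top, right, bottom] in pixels, round what is visible of it).
The state is a dict: "t": time; "q": joint angles; "joint_vel": joint speeds; "joint_torque": joint torques, N m; "eef_pos": TCP position; "tool_rot": TCP orientation; "contact_force": force on the tool from outside, world axes, zero at the start; "torque": the same for the moment, N m; "gripper_width": opening from 0.0 (shut) to 1.0 (fully open).
Only numpy, scipy, OpenCV 4.12 (cv2) and the standard library are available. Lean on these libraries where they do the work, as an engineer would, in place of code of your own. Each camera call takes 0.05 s, during which the arm holds its last target. There are 200 camera calls.

## Working session

There is one attempt and no reset: what is moved stays moved. The work goes in short steps, Python scripts to look and compute and a tool call to move; the robot and the scene stay as the last step left them, time stands still between calls to the robot, and variables do not carry over. Pictures are saved under pics/ and viewed, about 8 in all and at most 12, crops included, and the job is handed in when it is done.

Besides the shell and the picture viewer there is one more tool, called after ">>>" by a JSON object that holds its "api" and its "payload". apply_moves: Moves the arm, as the interface text tells. Its arguments: {"type":"object","properties":{"travel":{"type":"array"},"turn":{"type":"array"},"grip":{"type":"array"},"newtons":{"type":"number"}},"required":["travel","turn","grip"]}

```bash
ls; mkdir -p pics
cat > h.py <<'E'
import numpy as np, cv2
from scipy.spatial.transform import Rotation as R
from station import status, eyes, bot
def quat(q): return R.from_quat([q[1],q[2],q[3],q[0]])
def cam(name):
    c=eyes.calibration(name); K=np.array(c["intrinsics"])
    if "T_tool_cam" in c:
        s=status.get_obs(); T=np.array(c["T_tool_cam"]); Rt=quat(s["tool_rot"]).as_matrix()
        return K,Rt@T[:3,:3],Rt@T[:3,3]+np.array(s["eef_pos"])
    a=np.array(c["attitude"]); 
    Rm=a if a.shape==(3,3) else quat(a).as_matrix()
    return K,Rm,np.array(c["xyz"])
def ray(px,z,c):
    K,Rm,p=c; d=Rm@np.linalg.inv(K)@np.array([px[0],px[1],1.]); return p+d*(z-p[2])/d[2]
def proj(P,c):
    K,Rm,p=c; v=K@(Rm.T@(np.array(P)-p)); return v[:2]/v[2]
def snap(name,f=None):
    c=cam(name); im=eyes.read_camera(name)
    if f: cv2.imwrite(f"pics/{f}.png",im[:,:,::-1])
    return im,c
E
python3 - <<'E'
from h import *
s=status.get_obs(); print({k:np.round(v,3) for k,v in s.items()}, bot.tcp_to_tips)
for n in("scene","top","wrist"): print(n,eyes.calibration(n))
im1,c=snap("top"); im2,c2=snap("scene")
cv2.imwrite("pics/a.png",np.vstack([im1])[:,:,::-1]);cv2.imwrite("pics/b.png",im2[:,:,::-1])
for n,z in(("polisher",.1),("cover",.01),("wing_nut",.038),("cabochon_c",.009),("frost_pot",.03),("bead_tube_a",.07)):
  for m in eyes.masks_of(n,"top")[:4]:
    ys,xs=np.nonzero(m["region"]); print(n,round(m["score"],2),np.round(m["rect"]),len(xs),xs.mean().round(1),ys.mean().round(1),ray((xs.mean(),ys.mean()),z,c).round(4))
E
```

```text
pics
{'t': np.float64(0.0), 'q': array([ 1.233,  0.478,  0.022,  1.556, -0.012,  1.109, -0.083]), 'joint_vel': array([ 0.   ,  0.001, -0.001,  0.001,  0.001, -0.001,  0.001]), 'joint_torque': array([ 0.0000e+00, -5.9645e+01,  1.6080e+00, -2.8120e+01,  1.3000e-02,
        9.0000e-03, -0.0000e+00]), 'eef_pos': array([ 0.154, -0.657,  0.249]), 'tool_rot': array([-0.08 , -0.702, -0.082,  0.703]), 'contact_force': array([ 0.17 ,  0.465, -0.152]), 'torque': array([ 0.019, -0.002, -0.033]), 'gripper_width': np.float64(0.999)} 0.019
scene {'intrinsics': array([[451.40169901,   0.        , 311.68885461],
       [  0.        , 451.40169901, 198.27917188],
       [  0.        ,   0.        ,   1.        ]]), 'xyz': array([0.12948646, 0.80481391, 0.89142426]), 'attitude': array([ 0.12236292, -0.24834128,  0.87651893, -0.39378737])}
top {'intrinsics': array([[364.69343997,   0.        , 321.46575347],
       [  0.        , 364.69343997, 198.98166652],
       [  0.        ,   0.        ,   1.        ]]), 'xyz': array([0.5409334 , 0.07334501, 0.98200018]), 'attitude': array([ 0.02797842, -0.7063034
[... 622 characters left out ...]
46 -0.1531  0.1   ]
polisher 0.45 [230. 235. 250. 262.] 245 236.5 246.6 [0.4922 0.2819 0.1   ]
cover 0.9 [258. 216. 323. 286.] 3428 291.0 249.6 [0.4792 0.1585 0.01  ]
wing_nut 0.54 [230. 236. 246. 263.] 256 236.9 246.8 [0.4882 0.2956 0.038 ]
cabochon_c 0.51 [416. 262. 429. 268.] 84 419.8 264.6 [ 0.4398 -0.1813  0.009 ]
cabochon_c 0.43 [388. 233. 404. 245.] 77 395.4 238.2 [ 0.509 -0.118  0.009]
cabochon_c 0.41 [298. 192. 309. 200.] 80 305.7 193.2 [0.629  0.1202 0.009 ]
frost_pot 0.7 [233. 195. 252. 208.] 298 239.6 201.7 [0.6051 0.2922 0.03  ]
frost_pot 0.21 [232. 235. 246. 259.] 245 236.6 246.3 [0.489  0.2982 0.03  ]
bead_tube_a 0.41 [293. 149. 296. 158.] 50 295.0 152.4 [0.7274 0.1446 0.07  ]
```

Run:
```python
import cv2,numpy as np
a=cv2.imread("pics/a.png")[130:310,210:480]; cv2.imwrite("pics/a2.png",cv2.resize(a,None,fx=2.96,fy=2.96,interpolation=cv2.INTER_CUBIC))
```

```text
(no output)
```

View pics/a2.png

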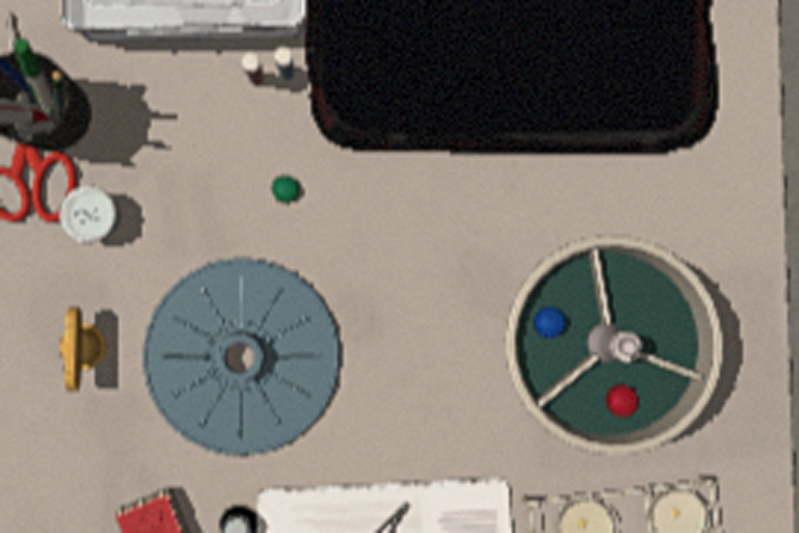

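View pics/b.png

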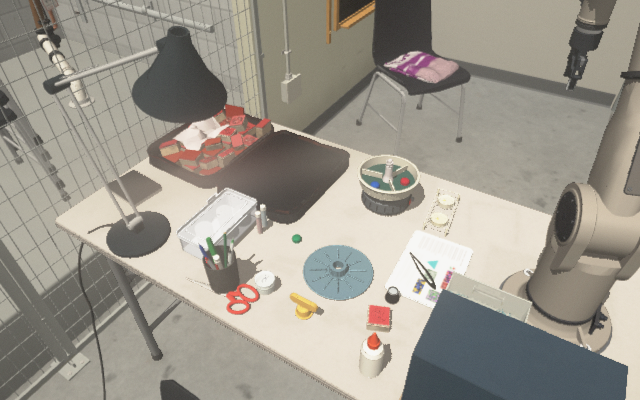

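The top view shows the bowl at about (417,246), with blue in its left pocket and red in its lower pocket. The upper-right pocket, at about -50°, is empty. The green cabochon is at (306,193), the cover at (291,250) and the nut at (237,247) with its wings along world x. The scene view agrees.

```bash
cat >> h.py <<'E'
def plan(P,yaw=None,s=None):
    "tool-frame travel (cm) to world point P, with present orientation; yaw: world angle of tool y"
    s=s or status.get_obs(); M=quat(s["tool_rot"]).as_matrix(); p=np.array(s["eef_pos"])
    print("t",round(float(s["t"]),2),"tcp",p.round(4),"F",np.round(s["contact_force"],1),"w",round(float(s["gripper_width"])*85,1),"yawY",round(np.degrees(np.arctan2(M[1,1],M[0,1])),1),"tilt",np.degrees([M[0,0],M[1,0]]).round(2),"q",np.round(s["q"],2))
    print("tool y",M[:,1].round(3),"z",M[:,2].round(3))
    if P is not None: print("travel cm",(M.T@(np.array(P)-p)*100).round(2))
    # levelling turn + yaw
    d=R.from_matrix(M)
    y=np.radians(yaw) if yaw is not None else np.arctan2(M[1,1],M[0,1])
    X=np.array([0,0,-1.]);Y=np.array([np.cos(y),np.sin(y),0]);T=np.column_stack([X,Y,np.cross(X,Y)])
    rv=(d.inv()*R.from_matrix(T)).as_rotvec(); print("turn",rv.round(4))
E
python3 - <<'E'
from h import *
for px in((306.6,193.5),):
  print(ray(px,.008,cam("top")), ray((296.5,239),.008,cam("scene")))
# rim circle from top mask
im,c=snap("top")
m=eyes.masks_of("polisher","top")[0]["region"].astype(np.uint8)
k=max(cv2.findContours(m,0,1)[0],key=cv2.contourArea); e=cv2.fitEllipse(cv2.convexHull(k)); print(e,ray(e[0],.105,c))
m=eyes.masks_of("cover","top")[0]["region"].astype(np.uint8)
k=max(cv2.findContours(m,0,1)[0],key=cv2.contourArea); e=cv2.fitEllipse(cv2.convexHull(k)); print(e,ray(e[0],.008,c))
print(ray((421.8,246.6),.1495,c), ray((388.5,160.5),.1495,cam("scene")))
plan((.6285,.119,.2),0)
plan((.6285,.119,.2),90)
E
```

```text
[0.62836556 0.11776039 0.008     ] [0.62525372 0.1236866  0.008     ]
((417.0135192871094, 245.75625610351562), (72.4968032836914, 74.25270080566406), 141.0713348388672) [ 0.494207  -0.1504191  0.105    ]
((291.03192138671875, 249.67849731445312), (65.92671966552734, 66.6410903930664), 32.287906646728516) [0.47885944 0.15870331 0.008     ]
[ 0.49467559 -0.14985064  0.1495    ] [ 0.49334167 -0.14372232  0.1495    ]
t 0.55 tcp [ 0.1538 -0.6573  0.2503] F [-0.4 -0.7  0.9] w 85.0 yawY -76.8 tilt [0. 0.] q [ 1.23  0.48  0.02  1.56 -0.01  1.11 -0.08]
tool y [ 0.228 -0.974 -0.   ] z [-0.974 -0.228 -0.   ]
travel cm [  5.03 -64.77 -63.91]
turn [-1.341 -0.    -0.   ]
t 0.55 tcp [ 0.1538 -0.6573  0.2503] F [-0.4 -0.7  0.9] w 85.0 yawY -76.8 tilt [0. 0.] q [ 1.23  0.48  0.02  1.56 -0.01  1.11 -0.08]
tool y [ 0.228 -0.974 -0.   ] z [-0.974 -0.228 -0.   ]
travel cm [  5.03 -64.77 -63.91]
turn [-2.9118e+00 -0.0000e+00 -1.0000e-04]
```

```bash
cat >> h.py <<'E'
def rows(wps,vmax=4.0,wmax=.12,start=None):
    "wps: list of (P,yawdeg,mode); prints rows"
    s=status.get_obs(); M=quat(s["tool_rot"]).as_matrix(); p=np.array(s["eef_pos"]); y=np.arctan2(M[1,1],M[0,1])
    if start: p,y=np.array(start[0]),np.radians(start[1])
    for P,yaw in wps:
        P=np.array(P); Yw=np.radians(yaw); d=P-p; n=int(max(np.ceil(np.linalg.norm(d)*100/vmax),np.ceil(abs(Yw-y)/wmax),1))
        tr=[];tu=[]
        for i in range(n):
            a=y+(Yw-y)*i/n; X=np.array([0,0,-1.]);Yv=np.array([np.cos(a),np.sin(a),0]);T=np.column_stack([X,Yv,np.cross(X,Yv)])
            tr.append([round(float(v),2)+0. for v in T.T@d*100/n]); 
        w=round(float(-(Yw-y)/n),4)
        for k in range(0,n,8): print(len(tr[k:k+8]),tr[k:k+8],"turn x",w)
        p,y=P,Yw
E
python3 - <<'E'
from h import *
rows([((.628,.120,.2),40)])
E
```

```text
8 [[0.22, -2.82, -2.78], [0.22, -2.56, -3.02], [0.22, -2.29, -3.23], [0.22, -1.99, -3.42], [0.22, -1.68, -3.58], [0.22, -1.36, -3.72], [0.22, -1.02, -3.82], [0.22, -0.68, -3.9]] turn x -0.0887
8 [[0.22, -0.33, -3.94], [0.22, 0.02, -3.96], [0.22, 0.37, -3.94], [0.22, 0.72, -3.89], [0.22, 1.06, -3.81], [0.22, 1.39, -3.71], [0.22, 1.71, -3.57], [0.22, 2.02, -3.4]] turn x -0.0887
7 [[0.22, 2.32, -3.21], [0.22, 2.59, -2.99], [0.22, 2.85, -2.75], [0.22, 3.08, -2.49], [0.22, 3.29, -2.21], [0.22, 3.47, -1.91], [0.22, 3.63, -1.59]] turn x -0.0887
```

>>> {"api": "apply_moves", "payload": {"travel": [[0.2,-2.8,-2.8],[0.2,-2.6,-3.0],[0.2,-2.3,-3.2],[0.2,-2.0,-3.4],[0.2,-1.7,-3.6],[0.2,-1.4,-3.7],[0.2,-1.0,-3.8],[0.2,-0.7,-3.9]], "turn": [[-0.089,0,0],[-0.089,0,0],[-0.089,0,0],[-0.089,0,0],[-0.089,0,0],[-0.089,0,0],[-0.089,0,0],[-0.089,0,0]], "grip": [0,0,0,0,0,0,0,0]}}

```text
t: 1.22
eef_pos: [0.3134, -0.3838, 0.2324]
tool_rot: [-0.328, -0.625, -0.322, 0.63]
contact_force: [1.3, 0.9, 0.3]
gripper_width: 0.998
```

>>> {"api": "apply_moves", "payload": {"travel": [[0.2,-0.3,-3.9],[0.2,0,-4.0],[0.2,0.4,-3.9],[0.2,0.7,-3.9],[0.2,1.1,-3.8],[0.2,1.4,-3.7],[0.2,1.7,-3.6],[0.2,2.0,-3.4]], "turn": [[-0.089,0,0],[-0.089,0,0],[-0.089,0,0],[-0.089,0,0],[-0.089,0,0],[-0.089,0,0],[-0.089,0,0],[-0.089,0,0]], "grip": [0,0,0,0,0,0,0,0]}}

```text
t: 1.88
eef_pos: [0.4751, -0.0957, 0.2157]
tool_rot: [0.536, 0.463, 0.527, -0.47]
contact_force: [0.8, -0.3, 0.2]
gripper_width: 1.001
```

Run:
```python
from h import *
plan(None)
snap("wrist","w1")
rows([((.628,.120,.2),40)])
```

```text
t 1.88 tcp [ 0.4751 -0.0957  0.2157] F [ 0.8 -0.3  0.2] w 85.0 yawY 7.5 tilt [ 0.23 -0.94] q [ 0.55  0.25 -0.57  2.01  0.19  0.92  0.02]
tool y [0.992 0.13  0.002] z [ 0.13  -0.991  0.017]
turn [-0.      0.0168 -0.0019]
7 [[0.23, 2.54, -2.62], [0.23, 2.73, -2.41], [0.23, 2.92, -2.18], [0.23, 3.08, -1.95], [0.23, 3.22, -1.7], [0.23, 3.35, -1.44], [0.23, 3.45, -1.17]] turn x -0.0789
```

>>> {"api": "apply_moves", "payload": {"travel": [[0.2,2.5,-2.6],[0.2,2.7,-2.4],[0.2,2.9,-2.2],[0.2,3.1,-2.0],[0.2,3.2,-1.7],[0.2,3.4,-1.4],[0.2,3.5,-1.2],[0,0,0]], "turn": [[-0.079,0.016,0],[-0.079,0,0],[-0.079,0,0],[-0.079,0,0],[-0.079,0,0],[-0.079,0,0],[-0.079,0,0],[0,0,0]], "grip": [0,0,0,0,0,0,0,0]}}

```text
t: 2.6
eef_pos: [0.6296, 0.1274, 0.2031]
tool_rot: [0.646, 0.294, 0.643, -0.288]
contact_force: [-1.2, 1.0, 0.2]
gripper_width: 1.0
```

Run:
```python
from h import *
im,c=snap("wrist","w2")
for m in eyes.masks_of("cabochon_c","wrist")[:4]:
    ys,xs=np.nonzero(m["region"]); print(round(m["score"],2),np.round(m["rect"]),xs.mean().round(1),ys.mean().round(1),ray((xs.mean(),ys.mean()),.007,c).round(4))
hsv=cv2.cvtColor(im,cv2.COLOR_RGB2HSV); g=(hsv[...,0]>55)&(hsv[...,0]<90)&(hsv[...,1]>120)
n,l,st,ce=cv2.connectedComponentsWithStats(g.astype(np.uint8)); 
for i in range(1,n):
  if st[i,4]>60: print(st[i],ce[i].round(1),ray(ce[i],.007,c).round(4))
s=status.get_obs(); M=quat(s["tool_rot"]).as_matrix(); p=np.array(s["eef_pos"])
print("tips px",proj(p+M[:,0]*.019,c)); plan((.628,.12,.1))
```

```text
0.97 [302. 172. 329. 198.] 313.1 186.1 [0.6297 0.1195 0.007 ]
0.94 [ 19. 302.  53. 324.] 33.4 314.7 [ 0.49   -0.2054  0.007 ]
[611  71  29  29 658] [626.7  85.5] [0.782  0.3797 0.007 ]
[563  80  66  35 639] [595.7  97.5] [0.7698 0.355  0.007 ]
[302 174  24  24 463] [313.6 185.7] [0.6298 0.1201 0.007 ]
tips px [308.21768628 279.1690144 ]
t 2.7 tcp [0.6278 0.1214 0.2027] F [-0.3 -1.4 -0.1] w 84.8 yawY 41.0 tilt [0.29 0.01] q [ 0.2   0.55 -0.68  1.66  0.39  1.06  0.11]
tool y [0.755 0.656 0.004] z [ 0.656 -0.755  0.003]
travel cm [10.27 -0.12  0.09]
turn [-0.      0.0032 -0.0039]
```

View pics/w2.png

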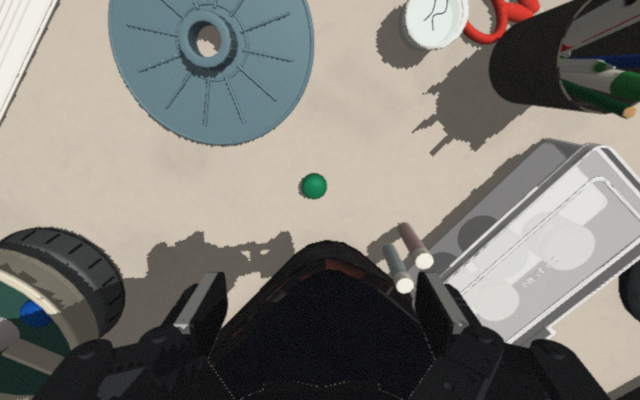

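>>> {"api": "apply_moves", "payload": {"travel": [[3.5,0,0.2],[3.5,0,0],[3.5,0,0],[3.5,0,0],[2.0,0,0],[1.0,0,0],[0,0,0]], "turn": [[0,0,0],[0,0,0],[0,0,0],[0,0,0],[0,0,0],[0,0,0],[0,0,0]], "grip": [0.3,0.3,0.3,0.3,0.3,0.3,0.3], "newtons": 30}}

```text
t: 3.28
eef_pos: [0.6319, 0.1057, 0.03]
tool_rot: [0.645, 0.298, 0.636, -0.301]
contact_force: [-0.5, -0.3, 0.4]
gripper_width: 0.701
```

Run:
```python
from h import *
plan((.6295,.12,.021),40)
im,c=snap("wrist")
hsv=cv2.cvtColor(im,cv2.COLOR_RGB2HSV); g=(hsv[...,0]>55)&(hsv[...,0]<90)&(hsv[...,1]>120)
n,l,st,ce=cv2.connectedComponentsWithStats(g.astype(np.uint8)); 
for i in range(1,n):
  if st[i,4]>300: print(st[i],ce[i].round(1),ray(ce[i],.007,c).round(4))
```

```text
t 3.28 tcp [0.6319 0.1057 0.03  ] F [-0.5 -0.3  0.4] w 59.6 yawY 39.9 tilt [ 0.65 -0.51] q [ 0.13  0.75 -0.56  1.76  0.56  0.78 -0.01]
tool y [0.767 0.641 0.003] z [ 0.641 -0.767  0.014]
travel cm [ 0.88  0.73 -1.26]
turn [-0.0021  0.0141 -0.0029]
[ 310  221   51   52 2114] [335.1 246.5] [0.6298 0.1203 0.007 ]
```

>>> {"api": "apply_moves", "payload": {"travel": [[0,0.8,-1.3],[0,0,0],[0,0,0]], "turn": [[0,0.014,0],[0,0,0],[0,0,0]], "grip": [0.3,0.3,0.3]}}

```text
t: 3.58
eef_pos: [0.6326, 0.1213, 0.0356]
tool_rot: [0.642, 0.303, 0.638, -0.298]
contact_force: [1.0, -1.0, -0.3]
gripper_width: 0.697
```

Run:
```python
from h import *
plan((.6298,.1203,.021),40)
```

```text
t 3.58 tcp [0.6326 0.1213 0.0356] F [ 1.  -1.  -0.3] w 59.2 yawY 39.7 tilt [0.49 0.21] q [ 0.12  0.75 -0.57  1.75  0.54  0.79 -0.02]
tool y [0.77  0.639 0.009] z [ 0.639 -0.77   0.003]
travel cm [ 1.45 -0.29 -0.1 ]
turn [-0.0055  0.0027 -0.0088]
```

>>> {"api": "apply_moves", "payload": {"travel": [[1.4,-0.2,-0.1],[0,0,0],[0,0,0],[0,0,0],[0,0,0],[0,0,0],[0,0,0]], "turn": [[0,0,0],[0,0,0],[0,0,0],[0,0,0],[0,0,0],[0,0,0],[0,0,0]], "grip": [0.3,0.6,0.9,0.9,0.9,0.9,0.9], "newtons": 30}}

```text
t: 4.17
eef_pos: [0.6328, 0.1225, 0.0246]
tool_rot: [0.644, 0.304, 0.636, -0.296]
contact_force: [1.0, -0.3, 0.2]
gripper_width: 0.277
```

Run:
```python
from h import *
plan((.6298,.1203,.021),40)
th=np.radians(-51); P=np.array([.4945,-.1515])+.05*np.array([np.cos(th),np.sin(th)]); print(P)
a=status.get_obs()["eef_pos"]
rows([((a[0],a[1],.2),40),((P[0],P[1],.2),40)])
```

```text
t 4.17 tcp [0.6328 0.1225 0.0246] F [ 1.  -0.3  0.2] w 23.5 yawY 39.7 tilt [0.86 0.3 ] q [ 0.11  0.76 -0.56  1.76  0.56  0.77 -0.03]
tool y [0.769 0.639 0.015] z [ 0.639 -0.769  0.006]
travel cm [ 0.36 -0.38 -0.02]
turn [-0.0045  0.0057 -0.0149]
[ 0.52596602 -0.1903573 ]
5 [[-3.51, 0.0, 0.0], [-3.51, 0.0, 0.0], [-3.51, 0.0, 0.0], [-3.51, 0.0, 0.0], [-3.51, 0.0, 0.0]] turn x -0.0009
8 [[0.0, -3.14, 1.9], [0.0, -3.14, 1.9], [0.0, -3.14, 1.9], [0.0, -3.14, 1.9], [0.0, -3.14, 1.9], [0.0, -3.14, 1.9], [0.0, -3.14, 1.9], [0.0, -3.14, 1.9]] turn x -0.0
1 [[0.0, -3.14, 1.9]] turn x -0.0
```

>>> {"api": "apply_moves", "payload": {"travel": [[0,0,0],[0,0,0],[0.5,-0.2,0],[0,0,0],[0,0,0],[0,0,0],[0,0,0],[0,0,0]], "turn": [[0,0,0],[0,0,0],[0,0,0],[0,0,0],[0,0,0],[0,0,0],[0,0,0],[0,0,0]], "grip": [0.5,0.5,0.5,0.5,0.9,0.9,0.9,0.9], "newtons": 30}}

```text
t: 4.83
eef_pos: [0.6308, 0.1204, 0.0195]
tool_rot: [0.644, 0.304, 0.636, -0.297]
contact_force: [-0.5, 0.2, -1.3]
gripper_width: 0.279
```

Run:
```python
from h import *
plan((.6298,.1203,.021),40)
```

```text
t 4.83 tcp [0.6308 0.1204 0.0195] F [-0.5  0.2 -1.3] w 23.7 yawY 39.7 tilt [0.81 0.22] q [ 0.11  0.77 -0.55  1.76  0.56  0.76 -0.04]
tool y [0.769 0.639 0.013] z [ 0.639 -0.769  0.006]
travel cm [-0.15 -0.08 -0.06]
turn [-0.0052  0.0061 -0.0133]
```

>>> {"api": "apply_moves", "payload": {"travel": [[-3.5,0,0],[-3.5,0,0],[-3.5,0,0],[-3.5,0,0],[-3.5,-1.0,0.6],[0,-3.1,1.9],[0,-3.1,1.9],[0,-3.1,1.9]], "turn": [[0,0,0],[0,0,0],[0,0,0],[0,0,0],[0,0,0],[0,0,0],[0,0,0],[0,0,0]], "grip": [0.9,0.9,0.9,0.9,0.9,0.9,0.9,0.9]}}

```text
t: 5.5
eef_pos: [0.59, 0.0146, 0.2011]
tool_rot: [0.646, 0.301, 0.639, -0.289]
contact_force: [0.4, -0.1, -0.5]
gripper_width: 0.285
```

>>> {"api": "apply_moves", "payload": {"travel": [[0,-3.1,1.9],[0,-3.1,1.9],[0,-3.1,1.9],[0,-3.1,1.9],[0,-2.5,1.4],[0,0,0],[0,0,0]], "turn": [[0,0,0],[0,0,0],[0,0,0],[0,0,0],[0,0,0],[0,0,0],[0,0,0]], "grip": [0.9,0.9,0.9,0.9,0.9,0.9,0.9]}}

```text
t: 6.08
eef_pos: [0.5293, -0.168, 0.199]
tool_rot: [0.646, 0.303, 0.636, -0.294]
contact_force: [-0.2, 1.2, 1.1]
gripper_width: 0.284
```

Run:
```python
from h import *
plan((.526,-.190,.2),40)
im,c=snap("wrist","w3")
for P in [(.526,-.190,.079),(.4945,-.151,.1495)]: print(proj(P,c).round(0))
```

```text
t 6.08 tcp [ 0.5293 -0.168   0.199 ] F [-0.2  1.2  1.1] w 24.1 yawY 40.1 tilt [0.98 0.34] q [ 0.74  0.41 -0.68  1.87  0.3   0.95  0.63]
tool y [0.765 0.644 0.017] z [ 0.644 -0.765  0.006]
travel cm [-0.12 -1.67  1.47]
turn [ 0.0015  0.0064 -0.017 ]
[296. 223.]
[289. 187.]
```

View pics/w3.png

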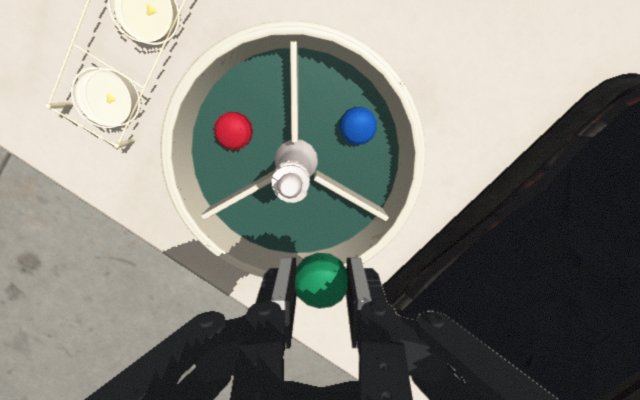

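>>> {"api": "apply_moves", "payload": {"travel": [[0,-1.7,1.5],[0,0,0],[0,0,0]], "turn": [[0,0,-0.016],[0,0,0],[0,0,0]], "grip": [0.9,0.9,0.9]}}

```text
t: 6.38
eef_pos: [0.5271, -0.1877, 0.1988]
tool_rot: [0.644, 0.296, 0.64, -0.297]
contact_force: [-0.7, 0.7, -0.3]
gripper_width: 0.281
```

Run:
```python
from h import *
plan((.526,-.190,.101),40)
```

```text
t 6.38 tcp [ 0.5271 -0.1877  0.1988] F [-0.7  0.7 -0.3] w 23.9 yawY 40.4 tilt [ 0.29 -0.22] q [ 0.76  0.42 -0.66  1.86  0.32  0.97  0.66]
tool y [0.762 0.648 0.001] z [ 0.647 -0.762  0.006]
travel cm [ 9.78 -0.25  0.04]
turn [ 0.0062  0.0062 -0.0014]
```

>>> {"api": "apply_moves", "payload": {"travel": [[2.5,-0.2,0],[2.5,0,0],[2.0,0,0],[1.0,0,0],[0.5,0,0],[0,0,0],[0,0,0]], "turn": [[0,0,0],[0,0,0],[0,0,0],[0,0,0],[0,0,0],[0,0,0],[0,0,0]], "grip": [0.9,0.9,0.9,0.9,0.9,0.9,0.9]}}

```text
t: 6.97
eef_pos: [0.532, -0.1803, 0.1133]
tool_rot: [0.648, 0.294, 0.639, -0.292]
contact_force: [0.4, -0.5, 0.6]
gripper_width: 0.282
```

Run:
```python
from h import *
plan((.526,-.190,.101),40)
```

```text
t 6.97 tcp [ 0.532  -0.1803  0.1133] F [ 0.4 -0.5  0.6] w 24.0 yawY 41.0 tilt [ 0.73 -0.09] q [ 0.69  0.53 -0.61  1.92  0.42  0.8   0.57]
tool y [0.754 0.657 0.009] z [ 0.656 -0.754  0.01 ]
travel cm [ 1.23 -1.1   0.33]
turn [ 0.0181  0.0095 -0.0087]
```

>>> {"api": "apply_moves", "payload": {"travel": [[0,-1.1,0.3],[1.2,0,0],[0,0,0],[0,0,0],[0,0,0]], "turn": [[0,0,0],[0,0,0],[0,0,0],[0,0,0],[0,0,0]], "grip": [0.9,0.9,0.9,0.9,0.9]}}

```text
t: 7.38
eef_pos: [0.5272, -0.1916, 0.1034]
tool_rot: [0.65, 0.295, 0.637, -0.292]
contact_force: [-0.5, 0.3, 0.5]
gripper_width: 0.283
```

Run:
```python
from h import *
plan((.526,-.190,.101),40)
```

```text
t 7.38 tcp [ 0.5272 -0.1916  0.1034] F [-0.5  0.3  0.5] w 24.1 yawY 41.0 tilt [ 1.02 -0.22] q [ 0.71  0.54 -0.6   1.93  0.43  0.78  0.58]
tool y [0.755 0.656 0.011] z [ 0.656 -0.755  0.015]
travel cm [ 0.24  0.01 -0.2 ]
turn [ 0.0174  0.0145 -0.0111]
```

>>> {"api": "apply_moves", "payload": {"travel": [[0.3,0,0],[0,0,0],[0,0,0],[0,0,0],[-1.5,0,0],[-3.0,0,0],[-3.0,0,0],[-3.0,0,0]], "turn": [[0,0,0],[0,0,0],[0,0,0],[0,0,0],[0,0,0],[0,0,0],[0,0,0],[0,0,0]], "grip": [0.9,0.5,0.5,0.5,0.5,0.5,0.5,0.5]}}

```text
t: 8.05
eef_pos: [0.5215, -0.1898, 0.2025]
tool_rot: [0.645, 0.294, 0.642, -0.291]
contact_force: [-0.0, -0.1, 0.8]
gripper_width: 0.498
```

>>> {"api": "apply_moves", "payload": {"travel": [[-1.0,0.5,0.5],[0,0,0],[0,0,0]], "turn": [[0,0.014,0],[0,0,0],[0,0,0]], "grip": [0.3,0.3,0.3]}}

```text
t: 8.3
eef_pos: [0.5319, -0.1904, 0.22]
tool_rot: [0.645, 0.296, 0.643, -0.289]
contact_force: [-0.1, 0.8, -1.2]
gripper_width: 0.699
```

Run:
```python
from h import *
im,c=snap("wrist","w4")
plan(None)
for n in("cabochon_c","polisher"):
  for m in eyes.masks_of(n,"wrist")[:3]:
    ys,xs=np.nonzero(m["region"]); print(n,round(m["score"],2),np.round(m["rect"]),ray((xs.mean(),ys.mean()),.086,c).round(4), im[ys,xs].mean(0).round())
    if n=="polisher": np.save("pm.npy",m["region"]) 
print("post",proj((.4945,-.151,.1495),c))
# rim overlay fit: project circle r=.0855 z=.105
im=im.copy()
for x,col in((.4945,(255,0,0)),):
  for a in np.linspace(0,2*np.pi,120):
    u=proj((x+.0855*np.cos(a),-.151+.0855*np.sin(a),.105),c); 
    if 0<=u[0]<640 and 0<=u[1]<400: cv2.circle(im,(int(round(u[0])),int(round(u[1]))),0,col,-1)
cv2.imwrite("pics/w4o.png",im[:,:,::-1])
```

```text
t 8.35 tcp [ 0.5319 -0.1904  0.2198] F [ 0.4 -0.9  0.6] w 59.7 yawY 41.1 tilt [0.4  0.47] q [ 0.78  0.41 -0.68  1.82  0.29  1.01  0.7 ]
tool y [0.753 0.657 0.011] z [ 0.657 -0.753 -0.002]
turn [ 0.     -0.0017 -0.0106]
cabochon_c 0.91 [358.  80. 394. 118.] [ 0.5118 -0.1034  0.086 ] [ 29.  84. 161.]
cabochon_c 0.86 [240.  85. 277. 119.] [ 0.4474 -0.1618  0.086 ] [184.  38.  55.]
cabochon_c 0.62 [298. 184. 330. 215.] [ 0.528  -0.1918  0.086 ] [ 35. 131.  88.]
polisher 0.81 [187.   0. 436. 249.] [ 0.4884 -0.1453  0.086 ] [118. 133. 121.]
post [314.27599139 145.76828828]
```

View pics/w4o.png

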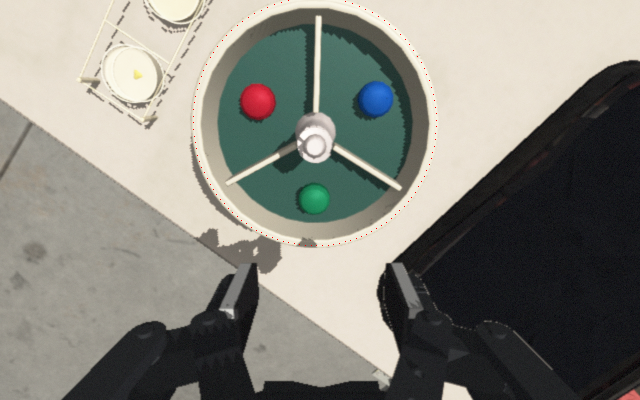

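Green, red and blue each lie in a pocket of their own. The rim overlay and the post tip, predicted at (314,146) and seen at (315,145), confirm the bowl centre at about (.495,-.151). Next is the cover.

>>> {"api": "apply_moves", "payload": {"travel": [[0,1.5,-2.0],[0,2.1,-3.3],[0,2.1,-3.3],[0,2.1,-3.3],[0,2.1,-3.3],[0,2.1,-3.3],[0,2.1,-3.3],[0,2.1,-3.3]], "turn": [[0,0,0],[0,0,0],[0,0,0],[0,0,0],[0,0,0],[0,0,0],[0,0,0],[0,0,0]], "grip": [0,0,0,0,0,0,0,0]}}

```text
t: 9.12
eef_pos: [0.4816, 0.1037, 0.2093]
tool_rot: [0.635, 0.3, 0.646, -0.3]
contact_force: [0.8, 0.0, -0.3]
gripper_width: 1.0
```

>>> {"api": "apply_moves", "payload": {"travel": [[0,1.5,-2.5],[0,0,0],[0,0,0]], "turn": [[0,0,0],[0,0,0],[0,0,0]], "grip": [0,0,0]}}

```text
t: 9.37
eef_pos: [0.4713, 0.1434, 0.207]
tool_rot: [0.636, 0.295, 0.65, -0.294]
contact_force: [0.7, 0.3, -0.9]
gripper_width: 1.001
```

```bash
cat >> h.py <<'E'
def fitcircle(mask,r,z,c,x0):
    "fit xy centre of a world circle (r,z) to the outline of a mask"
    from scipy.optimize import least_squares
    k=max(cv2.findContours(mask.astype(np.uint8),0,1)[0],key=cv2.contourArea)
    pts=cv2.convexHull(k)[:,0,:].astype(float); pts=pts[(pts[:,1]>2)&(pts[:,1]<397)&(pts[:,0]>2)&(pts[:,0]<637)]
    W=np.array([ray(p,z,c)[:2] for p in pts])
    f=lambda v: np.hypot(*(W-v[:2]).T)-(v[2] if r is None else r)
    o=least_squares(f,list(x0)+([.08] if r is None else []),loss="soft_l1",f_scale=.001); return o.x.round(4),np.sqrt(np.mean(o.fun**2)).round(4),len(W)
E
python3 - <<'E'
from h import *
im,c=snap("wrist","w5")
plan((.479,.1587,.1))
m=eyes.masks_of("cover","wrist")[0]; print(m["score"],m["rect"])
for r in(None,.0875): print(fitcircle(m["region"],r,.007,c,(.479,.158)))
E
```

```text
t 9.42 tcp [0.4712 0.1435 0.2071] F [-0.3 -0.1  0. ] w 84.9 yawY 40.8 tilt [-1.04  0.55] q [ 0.28  0.34 -0.82  1.98  0.28  0.96  0.03]
tool y [ 0.757  0.653 -0.007] z [ 0.653 -0.757 -0.019]
travel cm [10.7   1.66 -0.43]
turn [-0.0001 -0.0191  0.0075]
0.68 [249.3, 82.6, 429.0, 258.3]
(array([0.4795, 0.1585, 0.0886]), np.float64(0.0005), 64)
(array([0.479 , 0.1587]), np.float64(0.0013), 64)
```

>>> {"api": "apply_moves", "payload": {"travel": [[2.5,1.7,-0.5],[3.0,0,0],[3.0,0,0],[3.0,0,0],[2.0,0,0],[1.5,0,0],[0,0,0],[0,0,0]], "turn": [[0,-0.019,0.008],[0,0,0],[0,0,0],[0,0,0],[0,0,0],[0,0,0],[0,0,0],[0,0,0]], "grip": [0,0,0,0,0,0,0,0]}}

```text
t: 10.13
eef_pos: [0.4864, 0.1412, 0.0483]
tool_rot: [0.641, 0.3, 0.637, -0.305]
contact_force: [0.2, 0.3, 1.0]
gripper_width: 0.996
```

Run:
```python
from h import *
plan((.4792,.1586,.027),40.8)
```

```text
t 10.13 tcp [0.4864 0.1412 0.0483] F [0.2 0.3 1. ] w 84.6 yawY 39.3 tilt [ 0.06 -0.48] q [ 0.1   0.59 -0.64  2.07  0.57  0.67 -0.23]
tool y [ 0.774  0.633 -0.004] z [ 0.633 -0.774  0.007]
travel cm [ 2.12  0.55 -1.81]
turn [-0.0266  0.007   0.0046]
```

>>> {"api": "apply_moves", "payload": {"travel": [[0,0.6,-1.8],[0.8,0,0],[0.8,0,0],[0,0,0],[0,0,0]], "turn": [[0,0.007,0.005],[0,0,0],[0,0,0],[0,0,0],[0,0,0]], "grip": [0,0,0,0,0]}}

```text
t: 10.55
eef_pos: [0.4832, 0.1545, 0.034]
tool_rot: [0.639, 0.306, 0.636, -0.305]
contact_force: [-0.0, 0.2, 0.9]
gripper_width: 0.999
```

Run:
```python
from h import *
im,c=snap("wrist","w6")
m=eyes.masks_of("cover","wrist"); 
if m: print(m[0]["score"],m[0]["rect"])
plan((.4792,.1586,.027),40.8)
```

```text
0.89 [141.1, 67.0, 495.9, 387.3]
t 10.65 tcp [0.4831 0.1547 0.0341] F [-0.2  0.1 -0.4] w 85.0 yawY 38.8 tilt [ 0.28 -0.06] q [ 0.06  0.61 -0.62  2.07  0.59  0.64 -0.29]
tool y [0.779 0.627 0.003] z [ 0.627 -0.779  0.004]
travel cm [ 0.7  -0.06 -0.55]
turn [-0.0349  0.0039 -0.0031]
```

View pics/w6.png

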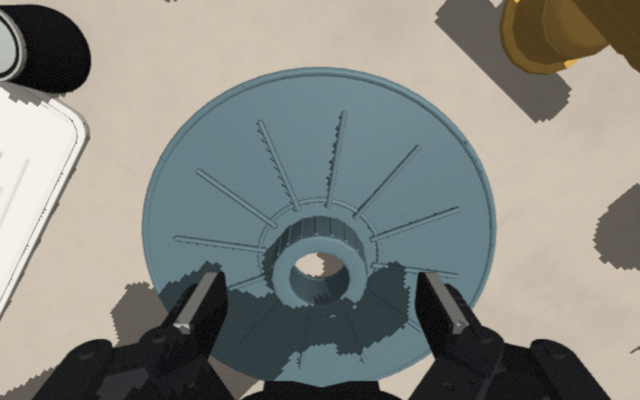

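>>> {"api": "apply_moves", "payload": {"travel": [[0.3,-0.1,-0.6],[0.5,0,0],[0,0,0],[0,0,0]], "turn": [[0,0.004,0],[0,0,0],[0,0,0],[0,0,0]], "grip": [0.2,0.2,0.2,0.2], "newtons": 70}}

```text
t: 10.98
eef_pos: [0.4789, 0.1588, 0.0262]
tool_rot: [0.638, 0.307, 0.637, -0.304]
contact_force: [0.7, 0.1, 0.3]
gripper_width: 0.8
```

Run:
```python
from h import *
im,c=snap("wrist","w7")
plan((.4792,.1586,.027),38.8)
m=eyes.masks_of("cover","wrist"); 
R_=m[0]["region"].copy(); ys,xs=np.nonzero(R_)
# use upper arc only (unoccluded rows)
from scipy.optimize import least_squares
k=max(cv2.findContours(R_.astype(np.uint8),0,1)[0],key=cv2.contourArea)[:,0,:].astype(float)
k=k[k[:,1]<250]; W=np.array([ray(p,.007,c)[:2] for p in k])
for r in(None,.0875):
  f=lambda v: np.hypot(*(W-v[:2]).T)-(v[2] if r is None else r)
  o=least_squares(f,[.479,.158]+([.0875] if r is None else []),loss="soft_l1",f_scale=.001); print(o.x.round(4),np.sqrt(np.mean(o.fun**2)).round(4))
```

```text
t 11.03 tcp [0.4789 0.1587 0.0261] F [-0.2  0.8  0.3] w 68.0 yawY 38.7 tilt [0.21 0.14] q [ 0.04  0.62 -0.61  2.08  0.61  0.62 -0.31]
tool y [0.78  0.626 0.004] z [ 0.626 -0.78   0.   ]
travel cm [-0.09  0.02  0.03]
turn [-0.001   0.0003 -0.0044]
[0.4794 0.1589 0.088 ] 0.0002
[0.479  0.1594] 0.0003
```

>>> {"api": "apply_moves", "payload": {"travel": [[0,0,0],[0,0,0],[0,0,0],[0,0,0],[0,0,0],[-1.0,0,0],[-1.0,0,0],[0,0,0]], "turn": [[0,0,0],[0,0,0],[0,0,0],[0,0,0],[0,0,0],[0,0,0],[0,0,0],[0,0,0]], "grip": [0.8,0.8,0.8,0.8,0.8,0.8,0.8,0.8], "newtons": 70}}

```text
t: 11.75
eef_pos: [0.4782, 0.1582, 0.0482]
tool_rot: [0.638, 0.306, 0.637, -0.305]
contact_force: [0.3, 0.5, -1.9]
gripper_width: 0.48
```

Run:
```python
from h import *
plan((.495,-.151,.215),38.8)
a=status.get_obs()["eef_pos"]
rows([((a[0],a[1],.215),38.8),((.495,-.151,.215),38.8)],vmax=3.5)
```

```text
t 11.75 tcp [0.4782 0.1582 0.0482] F [ 0.3  0.5 -1.9] w 40.8 yawY 38.8 tilt [0.11 0.05] q [ 0.07  0.58 -0.64  2.08  0.57  0.66 -0.28]
tool y [0.779 0.626 0.002] z [ 0.626 -0.78   0.001]
travel cm [-16.71 -18.02  25.17]
turn [-0.0003  0.0006 -0.0021]
5 [[-3.34, 0.0, 0.0], [-3.34, 0.0, 0.0], [-3.34, 0.0, 0.0], [-3.34, 0.0, 0.0], [-3.34, 0.0, 0.0]] turn x -0.0001
8 [[0.0, -2.01, 2.8], [0.0, -2.01, 2.8], [0.0, -2.01, 2.8], [0.0, -2.01, 2.8], [0.0, -2.01, 2.8], [0.0, -2.01, 2.8], [0.0, -2.01, 2.8], [0.0, -2.01, 2.8]] turn x -0.0
1 [[0.0, -2.01, 2.8]] turn x -0.0
```

>>> {"api": "apply_moves", "payload": {"travel": [[-2.5,0,0],[-3.3,0,0],[-3.3,0,0],[-3.3,0,0],[-3.0,0,0],[-1.5,-1.0,1.4],[0,-1.8,2.5],[0,-1.8,2.5]], "turn": [[0,0,0],[0,0,0],[0,0,0],[0,0,0],[0,0,0],[0,0,0],[0,0,0],[0,0,0]], "grip": [0.8,0.8,0.8,0.8,0.8,0.8,0.8,0.8]}}

```text
t: 12.42
eef_pos: [0.4806, 0.0853, 0.2286]
tool_rot: [0.641, 0.303, 0.639, -0.299]
contact_force: [1.1, -0.7, -1.1]
gripper_width: 0.485
```

>>> {"api": "apply_moves", "payload": {"travel": [[0,-1.8,2.5],[0,-1.8,2.5],[0,-1.8,2.5],[0,-1.8,2.5],[0,-1.8,2.5],[0,-1.4,2.0],[0,0,0],[0,0,0]], "turn": [[0,0,0],[0,0,0],[0,0,0],[0,0,0],[0,0,0],[0,0,0],[0,0,0],[0,0,0]], "grip": [0.8,0.8,0.8,0.8,0.8,0.8,0.8,0.8]}}

```text
t: 13.08
eef_pos: [0.4908, -0.1084, 0.2315]
tool_rot: [0.642, 0.305, 0.636, -0.302]
contact_force: [-0.4, 0.5, -2.3]
gripper_width: 0.48
```

Run:
```python
from h import *
plan((.495,-.151,.2),40)
```

```text
t 13.08 tcp [ 0.4908 -0.1084  0.2315] F [-0.4  0.5 -2.3] w 40.8 yawY 39.2 tilt [ 0.55 -0.03] q [ 0.71  0.29 -0.73  1.95  0.23  0.98  0.56]
tool y [0.775 0.632 0.007] z [ 0.632 -0.775  0.006]
travel cm [ 3.16 -2.39  3.55]
turn [-0.0145  0.0065 -0.0072]
```

Run:
```python
from h import *
c=eyes.calibration("wrist"); T=np.array(c["T_tool_cam"]); K=np.array(c["intrinsics"])
y=np.array([.753,.657,.011]);y/=np.linalg.norm(y);z=np.array([.657,-.753,-.002]);x=np.cross(y,z);x/=np.linalg.norm(x);z=np.cross(x,y)
M=np.column_stack([x,y,z]); C=(K,M@T[:3,:3],M@T[:3,3]+np.array([.5319,-.1904,.2198]))
m=np.load("pm.npy")
for r in(None,.0855): print(fitcircle(m,r,.105,C,(.495,-.151)))
im=cv2.imread("pics/w4.png"); 
cv2.imwrite("pics/w4c.png",cv2.resize(im[110:180,280:350],None,fx=6,fy=6,interpolation=cv2.INTER_CUBIC))
print(proj((.495,-.151,.1495),C), ray((315.,145.),.1495,C))
g=cv2.imread("pics/w4.png").astype(int); sub=g[125:165,295:335].min(2); np.set_printoptions(linewidth=250); print(sub[::2,::2])
```

```text
(array([ 0.4945, -0.1515,  0.0872]), np.float64(0.0002), 67)
(array([ 0.4951, -0.1522]), np.float64(0.0018), 67)
[314.92777639 146.47405098] [ 0.4944744  -0.15032545  0.1495    ]
[[ 69 103 115 121 120 111 120 126 158 178 171 169 170 170 172 179 190 199 198 191]
 [ 79 102 110 109 102 130 193 178 218 219 221 207 220 203 172 174 177 194 195 191]
 [ 90 101 105  99 110 219 230 247 243 245 244 240 238 231 204 191 167 181 192 186]
 [ 91  97 100 112 211 248 250 249 249 247 244 244 242 240 227 227 192 172 183 186]
 [ 78  97 115 201 251 251 251 249 246 238 229 236 237 238 238 234 224 177 176 182]
 [ 60  97 141 250 252 252 250 213 160 166 167 172 183 222 235 234 233 201 174 172]
 [ 57  97 121 232 252 249 184 156 175 190 204 197 194 179 219 233 232 228 178 166]
 [ 41 119 135 136 229 178 140 177 211 225 231 224 223 202 181 221 231 229 204 145]
 [ 78 188 227 158 129 126 159 217 238 238 240 237 235 221 195 207 229 228 219 127]
 [ 88 191 248 193 121 130 194 238 238 238 239 239 236 232 204 185 225 227 198  99]
 [ 98 159 195 139 116 135 215 238 239 239 237 239 238 234 208 170 223 227 190  93]
 [105 135 139 133 112 137 224 239 240 239 238 239 239 235 203 167 220 223 179 131]
 [ 78  80 174 132 118 117 212 238 239 239 239 239 239 229 177 163 221 220 121 143]
 [ 35  40 114 137 145 109 155 235 238 239 239 238 236 205 152 183 217 206  61  45]
 [ 32  36  82 133 207 169 113 172 226 238 238 232 189 149 159 218 214 177  49  30]
 [ 35  38  49 127 212 236 183 120 122 155 159 146 132 165 219 223 220 171  49  33]
 [ 34  35  37  52 193 235 230 218 161 113 130 161 191 220 222 221 187  69  37  34]
 [ 32  34  29  36  72 197 225 230 228 196 222 223 225 222 221 186  84  60  64  39]
 [ 35  30  31  42  63  69 116 198 220 223 224 224 213 182 121  71  64  65  66  63]
 [ 31  32  40  60  64  63  63  63  84  95  95 111  86  65  63  65  61  66  65  67]]
```

View pics/w4c.png

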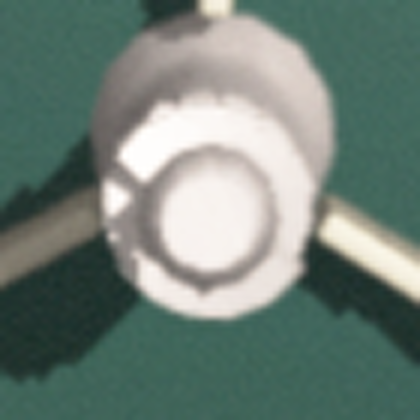

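>>> {"api": "apply_moves", "payload": {"travel": [[1.0,-1.2,1.7],[1.0,-1.2,1.8],[0.8,0,0],[0,0,0],[0,0,0]], "turn": [[0,0.006,-0.007],[0,0,0],[0,0,0],[0,0,0],[0,0,0]], "grip": [0.8,0.8,0.8,0.8,0.8]}}

```text
t: 13.5
eef_pos: [0.4947, -0.1478, 0.2039]
tool_rot: [0.64, 0.302, 0.639, -0.301]
contact_force: [-0.2, 0.8, -1.6]
gripper_width: 0.48
```

Run:
```python
from h import *
plan((.4948,-.151,.180),39.2)
```

```text
t 13.5 tcp [ 0.4947 -0.1478  0.2039] F [-0.2  0.8 -1.6] w 40.8 yawY 39.4 tilt [0.11 0.02] q [ 0.74  0.35 -0.69  1.94  0.27  0.94  0.61]
tool y [0.772 0.635 0.002] z [ 0.635 -0.772  0.001]
travel cm [ 2.39 -0.2   0.25]
turn [ 0.0044  0.001  -0.0018]
```

>>> {"api": "apply_moves", "payload": {"travel": [[0.5,-0.2,0.3],[0.8,0,0],[0.8,0,0],[0,0,0],[0,0,0]], "turn": [[0,0,0],[0,0,0],[0,0,0],[0,0,0],[0,0,0]], "grip": [0.8,0.8,0.8,0.8,0.8]}}

```text
t: 13.92
eef_pos: [0.4959, -0.1471, 0.1823]
tool_rot: [0.641, 0.301, 0.639, -0.299]
contact_force: [0.2, 0.9, -1.5]
gripper_width: 0.482
```

Run:
```python
from h import *
plan((.4948,-.151,.15),39.4)
```

```text
t 13.92 tcp [ 0.4959 -0.1471  0.1823] F [ 0.2  0.9 -1.5] w 41.0 yawY 39.8 tilt [0.22 0.06] q [ 0.73  0.38 -0.68  1.96  0.3   0.9   0.59]
tool y [0.768 0.64  0.004] z [ 0.64  -0.768  0.002]
travel cm [ 3.23 -0.34  0.23]
turn [ 0.0074  0.0017 -0.0036]
```

>>> {"api": "apply_moves", "payload": {"travel": [[0,-0.35,0.25],[0,0,0],[0.5,-0.03,0.04],[0.5,-0.03,0.04],[0.5,-0.03,0.04],[0,0,0]], "turn": [[0,0,0],[0,0,0],[0,0,0],[0,0,0],[0,0,0],[0,0,0]], "grip": [0.8,0.8,0.8,0.8,0.8,0.8]}}

```text
t: 14.42
eef_pos: [0.4952, -0.1532, 0.1664]
tool_rot: [0.642, 0.301, 0.639, -0.299]
contact_force: [0.4, 1.1, -2.7]
gripper_width: 0.485
```

Run:
```python
from h import *
plan((.4948,-.151,.127),39.4)
```

```text
t 14.42 tcp [ 0.4952 -0.1532  0.1664] F [ 0.4  1.1 -2.7] w 41.2 yawY 39.8 tilt [0.29 0.03] q [ 0.73  0.4  -0.67  1.98  0.32  0.87  0.58]
tool y [0.768 0.641 0.004] z [ 0.641 -0.768  0.003]
travel cm [ 3.94  0.09 -0.2 ]
turn [ 0.0077  0.0028 -0.0041]
```

>>> {"api": "apply_moves", "payload": {"travel": [[0,0.1,-0.2],[0,0,0],[0.5,0,0],[0.5,0,0],[0,0,0]], "turn": [[0,0,0],[0,0,0],[0,0,0],[0,0,0],[0,0,0]], "grip": [0.8,0.8,0.8,0.8,0.8]}}

```text
t: 14.83
eef_pos: [0.4948, -0.1506, 0.1553]
tool_rot: [0.642, 0.301, 0.639, -0.299]
contact_force: [0.0, 0.3, -2.1]
gripper_width: 0.478
```

Run:
```python
from h import *
plan((.4948,-.151,.127),39.8)
```

```text
t 14.83 tcp [ 0.4948 -0.1506  0.1553] F [ 0.   0.3 -2.1] w 40.7 yawY 39.8 tilt [0.29 0.04] q [ 0.72  0.41 -0.66  1.99  0.34  0.84  0.57]
tool y [0.768 0.641 0.004] z [ 0.641 -0.768  0.003]
travel cm [ 2.83 -0.03  0.03]
turn [ 0.0008  0.0026 -0.0043]
```

>>> {"api": "apply_moves", "payload": {"travel": [[0.5,0,0],[0.5,0,0],[0.5,0,0],[0.5,0,0],[0,0,0]], "turn": [[0,0,0],[0,0,0],[0,0,0],[0,0,0],[0,0,0]], "grip": [0.8,0.8,0.8,0.8,0.8]}}

```text
t: 15.25
eef_pos: [0.4947, -0.1506, 0.1328]
tool_rot: [0.642, 0.301, 0.639, -0.299]
contact_force: [-1.2, -0.3, -1.5]
gripper_width: 0.484
```

Run:
```python
from h import *
plan((.4948,-.151,.127),39.8)
```

```text
t 15.25 tcp [ 0.4947 -0.1506  0.1328] F [-1.2 -0.3 -1.5] w 41.1 yawY 39.8 tilt [0.26 0.05] q [ 0.7   0.45 -0.64  2.    0.37  0.8   0.54]
tool y [0.768 0.641 0.004] z [ 0.641 -0.768  0.002]
travel cm [ 0.58 -0.02  0.03]
turn [ 0.0008  0.0022 -0.0041]
```

>>> {"api": "apply_moves", "payload": {"travel": [[0.3,0,0],[0.3,0,0],[0.1,0,0],[0,0,0]], "turn": [[0,0,0],[0,0,0],[0,0,0],[0,0,0]], "grip": [0.8,0.8,0.8,0.8]}}

```text
t: 15.58
eef_pos: [0.4951, -0.1505, 0.1284]
tool_rot: [0.642, 0.3, 0.639, -0.3]
contact_force: [0.1, -0.3, -2.6]
gripper_width: 0.484
```

Run:
```python
from h import *
plan((.4948,-.151,.127),39.8)
```

```text
t 15.58 tcp [ 0.4951 -0.1505  0.1284] F [ 0.1 -0.3 -2.6] w 41.1 yawY 39.8 tilt [ 0.19 -0.11] q [ 0.69  0.45 -0.64  2.01  0.38  0.8   0.53]
tool y [0.768 0.641 0.001] z [ 0.641 -0.768  0.004]
travel cm [ 0.14 -0.06  0.02]
turn [ 0.0008  0.0036 -0.0014]
```

>>> {"api": "apply_moves", "payload": {"travel": [[0.2,0,0],[0,0,0],[0,0,0],[0,0,0],[0,0,0]], "turn": [[0,0,0],[0,0,0],[0,0,0],[0,0,0],[0,0,0]], "grip": [0.8,0.8,0,0,0]}}

```text
t: 16.0
eef_pos: [0.4968, -0.1506, 0.1287]
tool_rot: [0.643, 0.299, 0.638, -0.3]
contact_force: [1.0, -0.6, -0.1]
gripper_width: 0.886
```

>>> {"api": "apply_moves", "payload": {"travel": [[-1.5,0,0],[-2.5,0,0],[-3.0,0,0],[-2.5,0,0],[0,0.5,1.0],[0,0,0]], "turn": [[0,0,0],[0,0,0],[0,0,0],[0,0,0],[0,0,0],[0,0,0]], "grip": [0,0,0,0,0,0]}}

```text
t: 16.5
eef_pos: [0.5058, -0.1546, 0.2257]
tool_rot: [0.642, 0.3, 0.639, -0.3]
contact_force: [0.4, -0.6, 0.6]
gripper_width: 1.001
```

Run:
```python
from h import *
im,c=snap("wrist","w8")
plan((.4948,-.151,.2),39.8)
m=eyes.masks_of("cover","wrist"); print(m[0]["score"],m[0]["rect"])
for r in(None,.0875): print(fitcircle(m[0]["region"],r,.107,c,(.495,-.151)))
im=im.copy()
for r,z,x,y in((.0875,.109,.4948,-.151),(.0875,.107,.4948,-.151),(.0215,.131,.4948,-.151),(.0045,.1495,.4948,-.151)):
  for a in np.linspace(0,2*np.pi,160):
    u=proj((x+r*np.cos(a),y+r*np.sin(a),z),c); 
    if 0<=u[0]<640 and 0<=u[1]<400: im[int(round(u[1])),int(round(u[0]))]=(255,0,0)
cv2.imwrite("pics/w8o.png",cv2.resize(im[0:320,120:540,::-1],None,fx=1.85,fy=1.85))
```

```text
t 16.55 tcp [ 0.5052 -0.1539  0.2256] F [ 0.6 -0.1 -0. ] w 85.1 yawY 39.9 tilt [ 0.17 -0.07] q [ 0.75  0.34 -0.7   1.9   0.26  0.99  0.64]
tool y [0.767 0.641 0.001] z [ 0.641 -0.767  0.003]
travel cm [ 2.56 -0.62 -0.9 ]
turn [ 0.0018  0.0028 -0.0015]
0.57 [195.2, 66.7, 432.3, 294.1]
(array([ 0.4967, -0.1506,  0.0887]), np.float64(0.0002), 74)
(array([ 0.4965, -0.1505]), np.float64(0.0012), 74)
```

View pics/w8o.png

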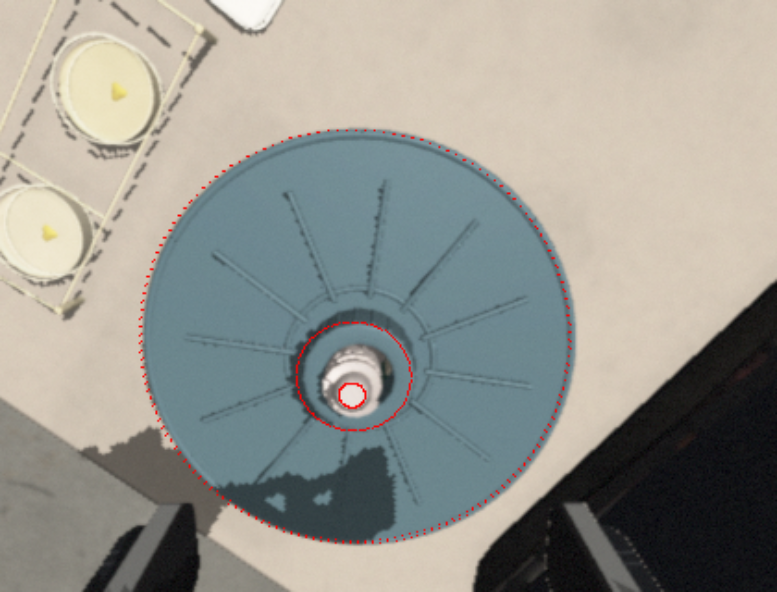

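Cover: the predicted circle and the seen edge agree to about 2 mm, at roughly (.4966,-.1506), flat over the post. The fitted radius matches the one measured on the table, so its height is right. Next is the nut.

Run:
```python
from h import *
rows([((.487,.27,.225),86)],vmax=3.7)
```

```text
8 [[0.0, 2.15, -2.8], [0.0, 2.34, -2.65], [0.0, 2.51, -2.49], [0.0, 2.67, -2.31], [0.0, 2.82, -2.13], [0.0, 2.96, -1.93], [0.0, 3.08, -1.73], [0.0, 3.19, -1.52]] turn x -0.067
4 [[0.0, 3.28, -1.31], [0.0, 3.36, -1.08], [0.0, 3.43, -0.86], [0.0, 3.48, -0.62]] turn x -0.067
```

>>> {"api": "apply_moves", "payload": {"travel": [[0,2.1,-2.8],[0,2.3,-2.7],[0,2.5,-2.5],[0,2.7,-2.3],[0,2.8,-2.1],[0,3.0,-1.9],[0,3.1,-1.7],[0,3.2,-1.5]], "turn": [[-0.067,0,0],[-0.067,0,0],[-0.067,0,0],[-0.067,0,0],[-0.067,0,0],[-0.067,0,0],[-0.067,0,0],[-0.067,0,0]], "grip": [0,0,0,0,0,0,0,0]}}

```text
t: 17.27
eef_pos: [0.4841, 0.1286, 0.2148]
tool_rot: [0.692, 0.115, 0.702, -0.12]
contact_force: [1.4, 0.4, -0.0]
gripper_width: 1.0
```

>>> {"api": "apply_moves", "payload": {"travel": [[0,3.3,-1.3],[0,3.4,-1.1],[0,3.4,-0.9],[0,3.0,-0.6],[0,0,0],[0,0,0],[0,0,0]], "turn": [[-0.067,0,0],[-0.067,0,0],[-0.067,0,0],[-0.067,0,0],[0,0,0],[0,0,0],[0,0,0]], "grip": [0,0,0,0,0,0,0]}}

```text
t: 17.85
eef_pos: [0.4643, 0.2788, 0.2069]
tool_rot: [0.697, 0.01, 0.717, -0.013]
contact_force: [-0.1, -0.2, 0.1]
gripper_width: 1.002
```

Run:
```python
from h import *
im,c=snap("wrist","w9")
plan((.487,.29,.2),86)
for m in eyes.masks_of("wing_nut","wrist")[:2]:
    ys,xs=np.nonzero(m["region"]); print(round(m["score"],2),np.round(m["rect"]),ray((xs.mean(),ys.mean()),.03,c).round(4))
x0,y0,x1,y1=[int(v) for v in eyes.masks_of("wing_nut","wrist")[0]["rect"]]
x0=max(0,x0-40);y0=max(0,y0-40);print("crop",x0,y0)
cv2.imwrite("pics/w9c.png",cv2.resize(im[y0:y1+40,x0:x1+40,::-1],None,fx=4,fy=4,interpolation=cv2.INTER_CUBIC)[:600,:800])
```

```text
t 17.9 tcp [0.4645 0.2779 0.2068] F [ 0.8 -0.4 -0.1] w 85.2 yawY 88.1 tilt [-1.68 -0.3 ] q [ 0.1   0.49 -0.96  1.85  0.44  1.06  0.5 ]
tool y [ 0.034  0.999 -0.006] z [ 0.999 -0.034 -0.029]
travel cm [0.6  1.29 2.23]
turn [ 0.0362 -0.029   0.0068]
0.97 [321. 178. 368. 253.] [0.4856 0.3015 0.03  ]
crop 281 138
```

View pics/w9c.png

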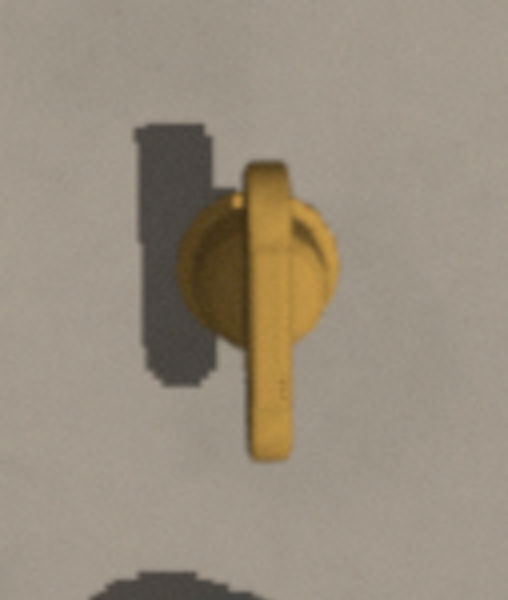

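Run:
```python
from h import *
c=cam("wrist"); f=lambda u,v,z: ray((u/4+281,v/4+138),z,c)[:2]
b=f(258.5,270,.003); A=f(267,190,.05); B=f(271,458,.05); A2=f(267,163,.035)
print("flange",b.round(4),"ends",A.round(4),A2.round(4),B.round(4),"mid",((A+B)/2).round(4),"len",np.hypot(*(B-A)),"ang",np.degrees(np.arctan2(*(B-A)[::-1])))
print("L/R flange",f(178,270,.003),f(340,270,.003))
plan((b[0],b[1],.15),np.degrees(np.arctan2(*(B-A)[::-1]))+90)
```

```text
flange [0.4903 0.3013] ends [0.457  0.3006] [0.4544 0.3017] [0.5215 0.3007] mid [0.4892 0.3006] len 0.06449379502544625 ang 0.1382720719081385
L/R flange [0.48960575 0.28034609] [0.4910544  0.32245346]
t 18.0 tcp [0.4656 0.277  0.2073] F [ 0.2 -0.3  0. ] w 85.1 yawY 87.9 tilt [-1.6  -0.31] q [ 0.1   0.49 -0.96  1.85  0.44  1.06  0.5 ]
tool y [ 0.036  0.999 -0.006] z [ 0.999 -0.036 -0.028]
travel cm [5.64 2.55 2.55]
turn [-0.0383 -0.0278  0.0059]
```

>>> {"api": "apply_moves", "payload": {"travel": [[1.0,2.4,2.4],[2.0,0,0],[2.0,0,0],[2.0,0,0],[1.5,0,0],[0,0,0],[0,0,0]], "turn": [[-0.038,-0.028,0.006],[0,0,0],[0,0,0],[0,0,0],[0,0,0],[0,0,0],[0,0,0]], "grip": [0.3,0.3,0.3,0.3,0.3,0.3,0.3]}}

```text
t: 18.58
eef_pos: [0.4976, 0.2898, 0.119]
tool_rot: [0.709, 0.004, 0.705, -0.007]
contact_force: [-0.1, 0.6, 0.0]
gripper_width: 0.702
```

Run:
```python
from h import *
im,c=snap("wrist","w10")
plan((.4895,.301,.047),90)
m=eyes.masks_of("wing_nut","wrist")[0]
ys,xs=np.nonzero(m["region"]); print(round(m["score"],2),np.round(m["rect"]),ray((xs.mean(),ys.mean()),.03,c).round(4))
r=m["rect"]; print(ray(((r[0]+r[2])/2,r[3]),.05,c))
```

```text
t 18.63 tcp [0.4976 0.2895 0.119 ] F [ 0.5 -0.   0. ] w 59.8 yawY 89.1 tilt [ 0.39 -0.32] q [-0.    0.63 -0.86  1.87  0.6   0.93  0.41]
tool y [ 0.016  1.    -0.005] z [ 1.    -0.016  0.007]
travel cm [ 7.19  1.18 -0.88]
turn [-0.016   0.0069  0.0055]
0.68 [308. 156. 370. 263.] [0.485  0.3018 0.03  ]
[0.52105388 0.30134502 0.05      ]
```

>>> {"api": "apply_moves", "payload": {"travel": [[0.5,1.2,-0.9],[1.5,0,0],[1.5,0,0],[1.0,0,0],[0,0,0]], "turn": [[-0.016,0.007,0.005],[0,0,0],[0,0,0],[0,0,0],[0,0,0]], "grip": [0.3,0.3,0.3,0.3,0.3]}}

```text
t: 19.1
eef_pos: [0.49, 0.3048, 0.0739]
tool_rot: [0.709, 0.001, 0.705, 0.002]
contact_force: [0.2, -0.5, -0.4]
gripper_width: 0.702
```

Run:
```python
from h import *
plan((.489,.301,.047),90)
```

```text
t 19.1 tcp [0.49   0.3048 0.0739] F [ 0.2 -0.5 -0.4] w 59.7 yawY 90.1 tilt [0.33 0.25] q [-0.06  0.69 -0.82  1.89  0.66  0.85  0.35]
tool y [-0.001  1.     0.004] z [1.    0.001 0.006]
travel cm [ 2.69 -0.39 -0.11]
turn [ 0.0012  0.0058 -0.0044]
```

>>> {"api": "apply_moves", "payload": {"travel": [[0.6,-0.4,-0.1],[0.7,0,0],[0.7,0,0],[0.6,0,0],[0,0,0],[0,0,0]], "turn": [[0,0.005,-0.004],[0,0,0],[0,0,0],[0,0,0],[0,0,0],[0,0,0]], "grip": [0.3,0.3,0.3,0.3,0.3,0.3]}}

```text
t: 19.6
eef_pos: [0.4884, 0.2999, 0.0436]
tool_rot: [0.706, -0.001, 0.708, -0.0]
contact_force: [-0.6, -0.1, 0.8]
gripper_width: 0.698
```

Run:
```python
from h import *
im,c=snap("wrist","w11")
plan((.489,.301,.047),90)
cv2.imwrite("pics/w11c.png",cv2.resize(im[140:400,180:460,::-1],None,fx=2,fy=2))
for x in(.487,.49): print(proj((x,.301,.003),c).round(0),proj((x-.0365,.301,.04),c).round(0),proj((x+.0365,.301,.05),c).round(0))
```

```text
t 19.65 tcp [0.4883 0.2998 0.0436] F [ 0.9 -0.4 -0.5] w 59.7 yawY 90.1 tilt [-0.11 -0.09] q [-0.08  0.73 -0.78  1.9   0.7   0.81  0.33]
tool y [-0.001  1.    -0.002] z [ 1.     0.001 -0.002]
travel cm [-0.34  0.12  0.07]
turn [ 0.0013 -0.0019  0.0015]
[322. 250.] [322. 210.] [322. 370.]
[322. 255.] [322. 217.] [322. 375.]
```

View pics/w11c.png

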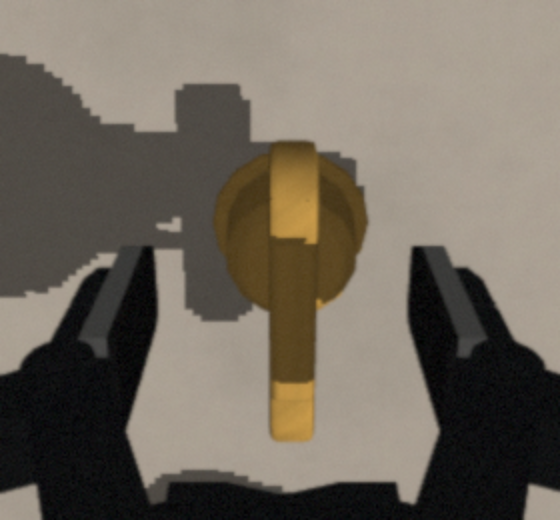

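>>> {"api": "apply_moves", "payload": {"travel": [[-0.3,0.2,-0.1],[0,0,0],[0,0,0],[0,0,0],[0,0,0],[0,0,0],[0,0,0]], "turn": [[0,0,0],[0,0,0],[0,0,0],[0,0,0],[0,0,0],[0,0,0],[0,0,0]], "grip": [0.3,1,1,1,1,1,1], "newtons": 80}}

```text
t: 20.23
eef_pos: [0.4882, 0.3028, 0.0487]
tool_rot: [0.707, -0.0, 0.707, 0.0]
contact_force: [-0.2, 0.4, -2.0]
gripper_width: 0.094
```

Run:
```python
from h import *
plan((.4948,-.151,.25),90)
a=status.get_obs()["eef_pos"]
rows([((a[0],a[1],.24),90),((.4948,-.151,.24),125)],vmax=3.5)
```

```text
t 20.23 tcp [0.4882 0.3028 0.0487] F [-0.2  0.4 -2. ] w 8.0 yawY 90.1 tilt [0.05 0.  ] q [-0.08  0.72 -0.79  1.9   0.7   0.82  0.33]
tool y [-0.001  1.     0.   ] z [1.    0.001 0.001]
travel cm [-20.13 -45.38   0.63]
turn [ 0.0011  0.0008 -0.    ]
6 [[-3.19, 0.0, 0.0], [-3.19, 0.0, 0.0], [-3.19, 0.0, 0.0], [-3.19, 0.0, 0.0], [-3.19, 0.0, 0.0], [-3.19, 0.0, 0.0]] turn x 0.0002
8 [[0.0, -3.49, 0.05], [0.0, -3.49, -0.11], [0.0, -3.48, -0.28], [0.0, -3.46, -0.44], [0.0, -3.44, -0.6], [0.0, -3.41, -0.76], [0.0, -3.37, -0.92], [0.0, -3.32, -1.08]] turn x -0.047
5 [[0.0, -3.27, -1.23], [0.0, -3.2, -1.39], [0.0, -3.14, -1.54], [0.0, -3.06, -1.68], [0.0, -2.98, -1.82]] turn x -0.047
```

>>> {"api": "apply_moves", "payload": {"travel": [[-2.5,0,0],[-3.2,0,0],[-3.2,0,0],[-3.2,0,0],[-3.2,0,0],[-2.5,-1.0,0],[0,-2.5,0],[0,-3.5,0]], "turn": [[0,0,0],[0,0,0],[0,0,0],[0,0,0],[0,0,0],[0,0,0],[0,0,0],[0,0,0]], "grip": [1,1,1,1,1,1,1,1]}}

```text
t: 20.9
eef_pos: [0.4839, 0.2375, 0.2321]
tool_rot: [0.705, -0.004, 0.71, 0.005]
contact_force: [1.0, -0.3, -2.7]
gripper_width: 0.097
```

>>> {"api": "apply_moves", "payload": {"travel": [[0,-3.5,0],[0,-3.5,-0.1],[0,-3.5,-0.3],[0,-3.5,-0.4],[0,-3.4,-0.6],[0,-3.4,-0.8],[0,-3.4,-0.9],[0,-3.3,-1.1]], "turn": [[-0.047,0,0],[-0.047,0,0],[-0.047,0,0],[-0.047,0,0],[-0.047,0,0],[-0.047,0,0],[-0.047,0,0],[-0.047,0,0]], "grip": [1,1,1,1,1,1,1,1]}}

```text
t: 21.57
eef_pos: [0.4895, -0.0533, 0.2316]
tool_rot: [0.689, -0.145, 0.695, 0.145]
contact_force: [1.0, -0.3, -2.1]
gripper_width: 0.096
```

Run:
```python
from h import *
plan((.4948,-.151,.24),125)
rows([((.4948,-.151,.24),125)],vmax=2.5)
```

```text
t 21.57 tcp [ 0.4895 -0.0533  0.2316] F [ 1.  -0.3 -2.1] w 8.2 yawY 113.7 tilt [-0.41 -0.07] q [ 0.88  0.39 -1.09  1.95  0.4   1.05  1.59]
tool y [-0.402  0.916  0.002] z [ 0.916  0.402 -0.007]
travel cm [-0.83 -9.16 -3.45]
turn [-0.197  -0.0068 -0.0024]
4 [[-0.21, -2.29, -0.86], [-0.21, -2.24, -0.97], [-0.21, -2.19, -1.08], [-0.21, -2.14, -1.19]] turn x -0.0492
```

>>> {"api": "apply_moves", "payload": {"travel": [[0,-2.4,-0.8],[0,-2.4,-0.8],[0,-2.0,-0.8],[0,-1.2,-0.5],[0,0,0],[0,0,0]], "turn": [[0,-0.007,-0.002],[0,0,0],[0,0,0],[0,0,0],[0,0,0],[0,0,0]], "grip": [1,1,1,1,1,1]}}

```text
t: 22.07
eef_pos: [0.4906, -0.1543, 0.2285]
tool_rot: [0.691, -0.141, 0.695, 0.14]
contact_force: [0.2, 1.0, -1.7]
gripper_width: 0.097
```

Run:
```python
from h import *
plan((.4948,-.151,.205))
im,c=snap("wrist","w12")
cv2.imwrite("pics/w12c.png",cv2.resize(im[140:400,180:460,::-1],None,fx=2,fy=2))
for m in eyes.masks_of("wing_nut","wrist")[:1]:
    k=max(cv2.findContours(m["region"].astype(np.uint8),0,1)[0],key=cv2.contourArea)[:,0]; print(m["score"],np.round(m["rect"]))
    # nut visible upper arc (flange) columns at rows
    for r in range(int(m["rect"][1])+1,int(m["rect"][3]),8):
        xs=np.nonzero(m["region"][r])[0]; print(r,xs.min(),xs.max(),(xs.min()+xs.max())/2,end=" | ")
s=status.get_obs();M=quat(s["tool_rot"]).as_matrix();p=np.array(s["eef_pos"])
print("expected flange ctr px",[proj(p+M[:,0]*(.0487-.002)+M[:,2]*d,c).round(1) for d in(0,-.0215,.0215)])
```

```text
t 22.07 tcp [ 0.4906 -0.1543  0.2285] F [ 0.2  1.  -1.7] w 8.2 yawY 112.9 tilt [-0.36 -0.17] q [ 1.03  0.43 -1.05  1.9   0.43  1.06  1.76]
tool y [-0.39   0.921 -0.   ] z [ 0.921  0.39  -0.007]
travel cm [2.34 0.14 0.54]
turn [-0.     -0.0069  0.0002]
expected flange ctr px [array([321.4, 247.6]), array([321.4, 212. ]), array([321.5, 280.6])]
```

View pics/w12c.png

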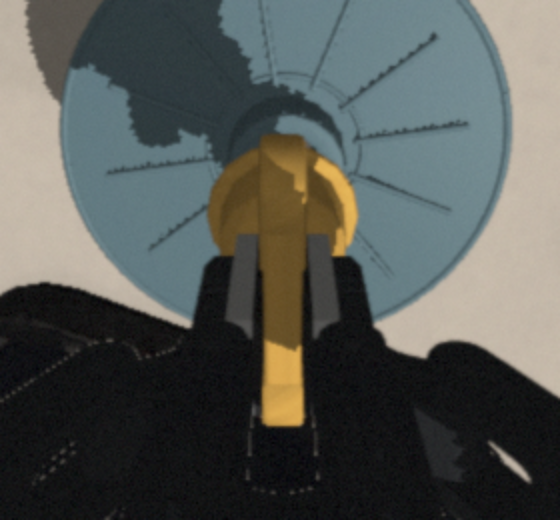

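>>> {"api": "apply_moves", "payload": {"travel": [[0.4,0.1,0.5],[0.5,0,0],[0.5,0,0],[0,0,0],[0,0,0]], "turn": [[0,-0.007,0],[0,0,0],[0,0,0],[0,0,0],[0,0,0]], "grip": [1,1,1,1,1]}}

```text
t: 22.58
eef_pos: [0.4956, -0.1447, 0.2133]
tool_rot: [0.693, -0.144, 0.692, 0.144]
contact_force: [0.1, 1.0, -2.1]
gripper_width: 0.093
```

Run:
```python
from h import *
plan((.4948,-.151,.205))
```

```text
t 22.58 tcp [ 0.4956 -0.1447  0.2133] F [ 0.1  1.  -2.1] w 7.9 yawY 113.5 tilt [0.08 0.04] q [ 1.    0.45 -1.04  1.92  0.45  1.03  1.74]
tool y [-0.4    0.917  0.   ] z [0.917 0.4   0.002]
travel cm [ 0.83 -0.55 -0.33]
turn [-0.      0.0016 -0.0001]
```

>>> {"api": "apply_moves", "payload": {"travel": [[0,-0.5,-0.3],[0.3,0,0],[0.3,0,0],[0,0,0],[0,0,0]], "turn": [[0,0,0],[0,0,0],[0,0,0],[0,0,0],[0,0,0]], "grip": [1,1,1,1,1]}}

```text
t: 23.0
eef_pos: [0.4949, -0.1507, 0.2066]
tool_rot: [0.693, -0.144, 0.692, 0.145]
contact_force: [-1.2, 0.7, -2.2]
gripper_width: 0.097
```

Run:
```python
from h import *
plan((.4948,-.151,.195))
```

```text
t 23.0 tcp [ 0.4949 -0.1507  0.2066] F [-1.2  0.7 -2.2] w 8.3 yawY 113.6 tilt [0.07 0.04] q [ 1.    0.46 -1.04  1.92  0.46  1.02  1.74]
tool y [-0.4    0.916  0.   ] z [0.916 0.4   0.001]
travel cm [ 1.16 -0.03 -0.02]
turn [-0.      0.0014 -0.0002]
```

Aligned. I'll lower it gently and watch the force.

>>> {"api": "apply_moves", "payload": {"travel": [[0.3,0,0],[0.3,0,0],[0.3,0,0],[0.3,0,0],[0,0,0]], "turn": [[0,0,0],[0,0,0],[0,0,0],[0,0,0],[0,0,0]], "grip": [1,1,1,1,1]}}

```text
t: 23.42
eef_pos: [0.4949, -0.151, 0.1935]
tool_rot: [0.693, -0.144, 0.692, 0.144]
contact_force: [0.2, 0.2, -2.2]
gripper_width: 0.098
```

Run:
```python
from h import *
plan((.4948,-.151,.188))
```

```text
t 23.42 tcp [ 0.4949 -0.151   0.1935] F [ 0.2  0.2 -2.2] w 8.4 yawY 113.6 tilt [0.09 0.03] q [ 0.99  0.47 -1.02  1.94  0.48  1.    1.72]
tool y [-0.4    0.917 -0.   ] z [0.917 0.4   0.002]
travel cm [ 0.54 -0.   -0.01]
turn [0.     0.0016 0.0001]
```

>>> {"api": "apply_moves", "payload": {"travel": [[0.2,0,0],[0.2,0,0],[0,0,0]], "turn": [[0,0,0],[0,0,0],[0,0,0]], "grip": [1,1,1]}}

```text
t: 23.67
eef_pos: [0.4949, -0.1509, 0.1888]
tool_rot: [0.693, -0.144, 0.692, 0.145]
contact_force: [0.5, -0.5, -2.2]
gripper_width: 0.094
```

>>> {"api": "apply_moves", "payload": {"travel": [[0.2,0,0],[0.2,0,0],[0,0,0]], "turn": [[0,0,0],[0,0,0],[0,0,0]], "grip": [1,1,1]}}

```text
t: 23.92
eef_pos: [0.4954, -0.1508, 0.1861]
tool_rot: [0.693, -0.145, 0.692, 0.144]
contact_force: [-1.9, -0.6, 0.3]
gripper_width: 0.095
```

>>> {"api": "apply_moves", "payload": {"travel": [[0.03,0,0],[0.03,0,0],[0.03,0,0],[0.03,0,0],[0.03,0,0],[0.03,0,0],[0.03,0,0],[0.03,0,0]], "turn": [[0.12,0,0],[0.12,0,0],[0.12,0,0],[0.12,0,0],[0.12,0,0],[0.12,0,0],[0.12,0,0],[0.12,0,0]], "grip": [1,1,1,1,1,1,1,1]}}

```text
t: 24.58
eef_pos: [0.4961, -0.1518, 0.1839]
tool_rot: [0.678, 0.204, 0.676, -0.204]
contact_force: [-0.6, -0.2, -1.7]
gripper_width: 0.095
```

Run:
```python
from h import *
plan((.4948,-.151,.183)); print(status.get_obs()["torque"])
```

```text
t 24.58 tcp [ 0.4961 -0.1518  0.1839] F [-0.6 -0.2 -1.7] w 8.1 yawY 56.5 tilt [ 0.2 -0.1] q [ 0.82  0.4  -0.79  1.95  0.36  0.92  0.84]
tool y [0.552 0.834 0.   ] z [ 0.834 -0.552  0.004]
travel cm [ 0.09  0.   -0.15]
turn [-0.      0.0038 -0.0005]
[-0.12378575  0.10463002  0.0141252 ]
```

>>> {"api": "apply_moves", "payload": {"travel": [[0.05,0,-0.12],[0.04,0,0],[0.04,0,0],[0.04,0,0],[0.04,0,0],[0.04,0,0],[0.04,0,0],[0.04,0,0]], "turn": [[0.12,0.004,0],[0.12,0,0],[0.12,0,0],[0.12,0,0],[0.12,0,0],[0.12,0,0],[0.12,0,0],[0.12,0,0]], "grip": [1,1,1,1,1,1,1,1]}}

```text
t: 25.25
eef_pos: [0.4959, -0.1526, 0.1813]
tool_rot: [-0.498, -0.503, -0.495, 0.504]
contact_force: [0.1, -1.9, -0.6]
gripper_width: 0.093
```

Run:
```python
from h import *
plan((.4948,-.151,.18)); print(status.get_obs()["torque"])
```

```text
t 25.25 tcp [ 0.4959 -0.1526  0.1813] F [ 0.1 -1.9 -0.6] w 7.9 yawY -0.8 tilt [ 0.14 -0.16] q [ 0.65  0.36 -0.57  1.97  0.25  0.88 -0.07]
tool y [ 1.    -0.014  0.002] z [-0.014 -1.     0.003]
travel cm [ 0.12 -0.11 -0.16]
turn [-0.      0.0028 -0.0025]
[-0.1404598   0.23667521 -0.05224308]
```

>>> {"api": "apply_moves", "payload": {"travel": [[0.05,-0.1,-0.15],[0.04,0,0],[0.04,0,0],[0.04,0,0],[0.04,0,0],[0.03,0,0]], "turn": [[0.12,0.003,-0.002],[0.12,0,0],[0.12,0,0],[0.12,0,0],[0.12,0,0],[0.12,0,0]], "grip": [1,1,1,1,1,1], "newtons": 110}}

```text
t: 25.75
eef_pos: [0.4955, -0.1525, 0.1797]
tool_rot: [0.279, 0.651, 0.276, -0.65]
contact_force: [-2.0, -0.3, 2.7]
gripper_width: 0.087
```

Run:
```python
from h import *
plan((.4948,-.151,.18)); print(status.get_obs()["torque"])
```

```text
t 25.75 tcp [ 0.4955 -0.1525  0.1797] F [-2.  -0.3  2.7] w 7.4 yawY -43.7 tilt [ 0.12 -0.17] q [ 0.52  0.34 -0.42  1.98  0.18  0.86 -0.75]
tool y [ 0.722 -0.691  0.004] z [-0.692 -0.722  0.001]
travel cm [-0.04 -0.16 -0.06]
turn [-0.      0.0007 -0.0036]
[-0.04877753  0.43168463  0.05028526]
```

>>> {"api": "apply_moves", "payload": {"travel": [[0,-0.1,0],[0,0,0],[0,0,0],[0,0,0]], "turn": [[0.12,0,0],[0.12,0,0],[0.12,0,0],[0.12,0,0]], "grip": [1,1,1,1]}}

```text
t: 26.08
eef_pos: [0.4943, -0.1521, 0.1796]
tool_rot: [0.11, 0.699, 0.107, -0.699]
contact_force: [-1.9, -1.1, -0.0]
gripper_width: 0.087
```

Run:
```python
from h import *
plan((.4948,-.151,.18)); print(status.get_obs()["torque"])
```

```text
t 26.08 tcp [ 0.4943 -0.1521  0.1796] F [-1.9 -1.1 -0. ] w 7.4 yawY -72.4 tilt [ 0.06 -0.26] q [ 0.44  0.32 -0.32  1.98  0.14  0.85 -1.22]
tool y [ 0.303 -0.953  0.005] z [-0.953 -0.303  0.   ]
travel cm [-0.04 -0.09 -0.08]
turn [-0.      0.0004 -0.0046]
[-0.349578    0.43830431  0.16250412]
```

>>> {"api": "apply_moves", "payload": {"travel": [[0,0,0],[0,0,0]], "turn": [[0.12,0,0],[0.12,0,0]], "grip": [1,1]}}

```text
t: 26.25
eef_pos: [0.4939, -0.1523, 0.1795]
tool_rot: [-0.023, -0.707, -0.019, 0.707]
contact_force: [-0.8, -1.2, -0.6]
gripper_width: 0.088
```

Run:
```python
from h import *
plan((.4948,-.151,.18)); print(status.get_obs()["torque"])
```

```text
t 26.25 tcp [ 0.4939 -0.1523  0.1795] F [-0.8 -1.2 -0.6] w 7.5 yawY -86.6 tilt [-0.   -0.34] q [ 0.4   0.32 -0.27  1.99  0.12  0.85 -1.45]
tool y [ 0.059 -0.998  0.006] z [-0.998 -0.059  0.   ]
travel cm [-0.05 -0.12 -0.1 ]
turn [-0.      0.0004 -0.0059]
[-0.09498072  0.22311216  0.87620038]
```

>>> {"api": "apply_moves", "payload": {"travel": [[0,0,0],[0,0,0]], "turn": [[0.02,0,0],[0,0,0]], "grip": [1,1]}}

```text
t: 26.42
eef_pos: [0.4939, -0.1522, 0.1795]
tool_rot: [-0.016, -0.707, -0.011, 0.707]
contact_force: [-1.3, -2.0, -1.2]
gripper_width: 0.087
```

Run:
```python
from h import *
plan((.4948,-.151,.18)); print(status.get_obs()["torque"])
```

```text
t 26.42 tcp [ 0.4939 -0.1522  0.1795] F [-1.3 -2.  -1.2] w 7.4 yawY -87.8 tilt [-0.02 -0.42] q [ 0.4   0.32 -0.27  1.99  0.12  0.85 -1.47]
tool y [ 0.039 -0.999  0.007] z [-0.999 -0.039  0.001]
travel cm [-0.05 -0.12 -0.1 ]
turn [-0.      0.0007 -0.0073]
[-0.14383726  0.1678006   0.33698486]
```

>>> {"api": "apply_moves", "payload": {"travel": [[0,0,0]], "turn": [[0.06,0,0]], "grip": [1]}}

```text
t: 26.5
eef_pos: [0.4939, -0.1522, 0.1795]
tool_rot: [0.003, -0.707, 0.008, 0.707]
contact_force: [-0.5, -1.1, -0.4]
gripper_width: 0.087
```

Run:
```python
from h import *
plan((.4948,-.151,.18)); print(status.get_obs()["torque"])
```

```text
t 26.5 tcp [ 0.4939 -0.1522  0.1795] F [-0.5 -1.1 -0.4] w 7.4 yawY -90.9 tilt [-0.03 -0.45] q [ 0.39  0.32 -0.26  1.99  0.12  0.85 -1.52]
tool y [-0.016 -1.     0.008] z [-1.     0.016  0.   ]
travel cm [-0.05 -0.12 -0.09]
turn [-0.      0.0004 -0.0078]
[-0.12467287  0.2412597   1.0555289 ]
```

>>> {"api": "apply_moves", "payload": {"travel": [[0,0,0],[0,0,0],[0,0,0],[0,0,0],[0,0,0]], "turn": [[0,0,0],[0,0,0],[0,0,0],[0,0,0],[0,0,0]], "grip": [1,0.5,0.3,0.3,0.3]}}

```text
t: 26.92
eef_pos: [0.495, -0.1516, 0.18]
tool_rot: [0.0, 0.708, -0.005, -0.707]
contact_force: [0.6, -0.2, 0.3]
gripper_width: 0.649
```

>>> {"api": "apply_moves", "payload": {"travel": [[-1.0,0,0],[-2.0,0,0],[-2.0,0,0],[-1.5,0,0],[0,0,0],[0,0,0]], "turn": [[0,0,0],[0,0,0],[0,0,0],[0,0,0],[0,0,0],[0,0,0]], "grip": [0.3,0.3,0.3,0.3,0.3,0.3]}}

```text
t: 27.42
eef_pos: [0.4953, -0.1507, 0.2509]
tool_rot: [0.001, 0.708, -0.003, -0.706]
contact_force: [-0.6, 1.0, 0.1]
gripper_width: 0.7
```

Run:
```python
from h import *
plan((.4948,-.151,.24)); print(status.get_obs()["torque"])
im,c=snap("wrist","w13"); im=im.copy()
for m in eyes.masks_of("cover","wrist")[:1]: print("cover",fitcircle(m["region"],None,.107,c,(.4948,-.151)))
for r,z,x,y in((.0875,.107,.4955,-.151),(.0215,.133,.4948,-.151)):
  for a in np.linspace(0,2*np.pi,160):
    u=proj((x+r*np.cos(a),y+r*np.sin(a),z),c)
    if 0<=u[0]<640 and 0<=u[1]<400: im[int(u[1]+.5),int(u[0]+.5)]=(255,0,0)
s,cs=snap("scene"); t,_=snap("top")
u=proj((.4948,-.151,.13),cs).astype(int); s=cv2.resize(s[u[1]-65:u[1]+65,u[0]-65:u[0]+65],(400,400),interpolation=cv2.INTER_CUBIC)
cv2.imwrite("pics/fin.png",cv2.resize(np.hstack([im[:,120:520],s]),(800,400))[:,:,::-1])
```

```text
t 27.42 tcp [ 0.4953 -0.1507  0.2509] F [-0.6  1.   0.1] w 59.5 yawY -90.2 tilt [ 0.18 -0.32] q [ 0.4   0.23 -0.27  1.92  0.08  1.   -1.47]
tool y [-0.004 -1.     0.006] z [-1.     0.003 -0.003]
travel cm [1.09 0.02 0.06]
turn [ 0.     -0.0032 -0.0056]
[ 0.00490519  0.01488071 -0.01095888]
cover (array([ 0.4958, -0.1496,  0.0884]), np.float64(0.0002), 70)
```

View pics/fin.png

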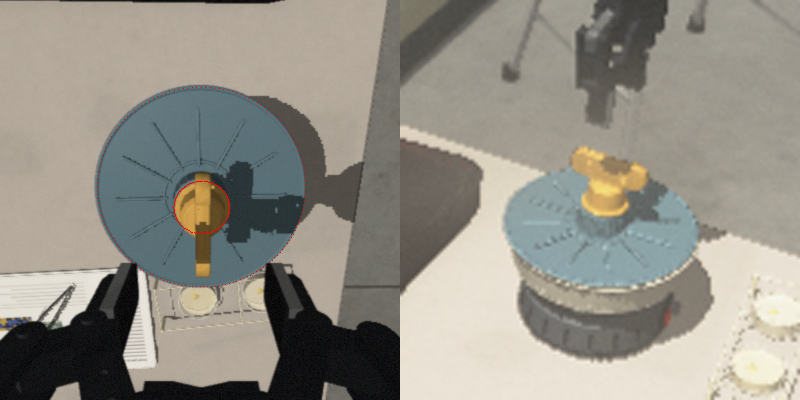

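The last picture shows the cover flat on the bowl and the nut's flange on the overlay circle drawn at hub height. The wings are still at the angle where I let go, so the nut has not backed off, and the arm is clear.

```bash
python3 -c "
from h import *
print(bot.hand_in()); print(status.get_obs()['t'])"
```

```text
the job is handed in; nothing more can be done
None
the job is handed in; nothing more can be done
```

The polisher is set up and the job is handed in, at about 27.5 s of the 72 s allowed. No verdict was reported.

- **Cabochon:** The green piece went into the empty pocket. A wrist picture taken before the cover went on showed red, blue and green each in a pocket of its own.
- **Cover:** It lies flat over the post. Its centre fits to within about 2 mm of the post's axis, and its fitted radius (88.4 mm, against 88–88.6 mm on the table) matches the height of sitting on the rim.
- **Wing nut:** It rested on the thread about 6 to 7 mm above the hub and followed the thread down over roughly 200° clockwise. It then bit, and I stopped at 1.06 N m, below the 1.2 N m at which the thread jumps. After release the wings had not turned back and the flange matched the hub-height outline.
- **Bystanders:** I kept clear of the bead tubes and the frosted pot. The last pictures do not show them, so I did not check their positions at the end.

**Not checked or not exact:** I did not measure the clamping force itself; I judged it from the tightening torque. The cover shifted 1 to 2 mm as the gripper opened, which is inside the 4.5 mm limit. The three sightings of its centre differ by about 1 to 2 mm, which is about the accuracy of the camera calibration.

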